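Rehang and lock the key cabinet's lift-off door

ROBOT

A 6-joint arm with a two-finger parallel gripper is mounted at the origin on the work surface. World frame = base frame: x ahead of the robot, y to its left, z up, the work surface at z = 0. Lengths are in mm, angles in rad, forces in N, time in s.
With the tool pointing down it reaches from about 275 to 1000 mm from the base axis. Payload 8.4 kg.
Tool frame: the origin (TCP) lies midway between the tips of the shut fingers; the grasp point (between the pads) lies behind it (r.pinch_z is the z of the grasp point in the tool frame, in mm); z points along the fingers, y is the direction in which the jaws open and shut (so a half turn about z gives the same grasp; the last joint's range is limited). The gripper opens to 85 mm and grips with 20 to 120 N. Pads are 22 mm wide; open, the fingers measure 114 mm over their backs; the gripper's body (76 mm by 85 mm) begins 54 mm behind the grasp point. The pads swing forward as they close: fully open they stand 13 mm farther back than shut.
Start: joints at [-1.303, 0.353, 1.633, -0, 1.155, -0.002], TCP at [166.585, -602.393, 231.281] pointing down, gripper open.
Joint ranges: [-2.63, 2.63], [-0.92, 2.1], [0.06, 2.66], [-1.3, 4.44], [0, 2.69], [-3.02, 3.02]. Speed limits (rad/s): [2.22, 2.22, 2.79, 3.14, 3.14, 3.14].

INTERFACE

Orientations are given as [roll, pitch, yaw] about the fixed x, y, z axes, in that order (R = Rz(yaw) Ry(pitch) Rx(roll)).
In Python, from rig import r, optics, ticket gives the robot as it stands.
- The arm moves only by the shell command python3 -m jog 'ROWS' [FORCE]. ROWS is text: rows parted by semicolons, each of 7 numbers parted by spaces: the closure in counts, from 0 (fully open) to 255 (shut), then the shift along the tool's x, y, z in mm, then the turn, a rotation vector about the tool's x, y, z in degrees. A call has 1 to 5 rows; each row shifts and turns the pose as measured when the row begins, along the tool's axes as they then stand; what a row does not reach is not made up. A row lasts 1/12 s, in which the tool goes at most 41.7 mm and 7.16 degrees, less where a joint would pass 70% of its speed; a pose out of reach is approached as far as the arm can. A call with a gripper value outside its range is refused whole. The fingers move at their own pace and stop on an object; FORCE is the grip in N (left out, the last holds). Time passes only in rows, so rows that do not move let the fingers close. It gives the time, the measured TCP pose, the force and the opening at its end, in the units of the state.
- r.sense(): the state, without advancing time (a new reading comes with each control period).
- optics.grab_frame(name): name is "scene" or "side" or "wrist"; returns the picture (384x512x3 uint8, red, green, blue); there is no depth.
- optics.camera_info(name): a dict with "fx", "fy", "cx", "cy" (pixels), "world_from_camera" (4x4, takes a point from camera to world coordinates). Camera axes: x right, y down, z forward; pixel columns grow to the right and rows downward; lengths in mm; the calibration is good to about 2 mm. A picture is of the moment at which its call begins: read the wrist's pose just before it. camera_info takes no time and is no camera call; for the wrist camera it gives the pose at the moment of the call.
- ticket.sign_off(): hands the job in, once; it reports no verdict.
The state is a dict: "clock": time; "qpos": joint angles; "qvel": joint speeds; "joint_efforts": joint torques, N m; "eef_pos": TCP position; "tcp_rot": TCP orientation; "contact_force": force on the tool from outside, world axes, zero at the start; "wrist_torque": the same for the moment, N m; "opening": opening from 0.0 (shut) to 1.0 (fully open).
Only numpy, scipy, OpenCV 4.12 (cv2) and the standard library are available. Lean on these libraries where they do the work, as an engineer would, in place of code of your own. Each camera call takes 0.05 s, during which the arm holds its last target.

TASK

Take the steel door out of its wooden stand and hang it back on the small key cabinet, in the open position, by lowering its two hinge knuckles over both hinge pins until they sit fully home. Then swing the door fully shut and fit the square locking bolt into the square hole in the steel tab above the door's free end, pressing and turning it a little if it rides on the rim, until its collar lies flat on the tab. Leave everything released.

Things in the scene. Friction and masses are not known exactly. Their poses are not given: they have to be found in the camera images.
- cabinet: Grey steel key cabinet, fixed, 90 deep (x) x 180 wide (y) x 165 mm tall. Origin: centre of underside; z up; open front faces its -x; hinge pins at the front's +y end. Door hung and shut: axes parallel to the cabinet's, its underside centre at (-51.5, 0, 10) mm, stopped by the front. Opening swings its free end to -x: door yaw = cabinet yaw - opening angle. No latch.
- pin_low (a point): Foot of the lower upright hinge pin, on its axis, at the top of its bracket, 35 mm above the table; (-51.5, 100, 35) in the cabinet's frame. Greased steel pin rises 20 mm from here: 8 mm diameter for 14 mm, then tapers to 3 mm at the tip. Bracket 7 mm thick (20 against the cabinet), 16 mm wide, reaching back to the cabinet's side.
- pin_high (a point): Foot of the upper hinge pin, same as the lower, on the same axis 70 mm higher. Its bracket's underside is 98 mm above the table: bring the door in sideways with its knuckles just above their own pin tips (door underside 35 to 45 mm above the table), not from high above. Hang it open by 0.7 to 1.7 rad: shut, it would foul the lock tab.
- lock_hole (a point): Centre of the 16 x 16 mm square through hole, at the top face of the steel lock tab (52 x 50 x 8 mm), 165 mm above the table; (-70, -70, 165) in the cabinet's frame, sides along the cabinet's x and y, this point's axes. The tab juts out over the shut door's free end; the hole is just in front of the door, so the bolt's shank blocks the door.
- stand: Wooden stand fixed on the table, base 90 x 110 x 12 mm, origin at the centre of its underside; the door stands upright in the slot along its y axis, between two walls 46 mm high. Slot 12 mm wide, floor 12 mm above the table.
- door_mid (a point): Middle (and balance point) of the loose grey steel door (0.3 to 0.55 kg), half-way up and along. Panel 10 thick (x) x 176 long (y) x 140 mm tall (z): top edge 70 above. Axes: z up, -x front, with a pull knob (18 across, 20 mm out, 66 towards -y, 10 below this point), +y towards the knuckles. Starts upright in the stand; take it by the top edge across its thickness near the middle.
- knuckle_low (a point): Centre of the underside of the door's lower knuckle: a steel tube 20 mm tall, outside diameter 18, bore 11 mm right through, on the hinge axis 100 mm along +y from door_mid and 45 mm below it. Fully home this point coincides with pin_low.
- knuckle_high (a point): Centre of the underside of the door's upper knuckle, same tube, 70 mm above the lower: 100 mm along +y from door_mid and 25 mm above it. Fully home this point coincides with pin_high. The hinge is loose: the hung door sags some 3 mm and, let go abruptly, drifts open a little, so press it shut and back off slowly.
- bolt_head (a point): Centre of the square head of the loose steel bolt (0.11 kg). Head 22 x 22 x 28 mm tall; below it a round collar 30 across, 4 thick; then a square shank 14 x 14 x 36 long, last 4 mm tapered. Sides of head and shank along this point's x and y. Collar underside 18, shank end 54 below this point. Starts upright in the holder, turned anyhow; seated, it is 18 mm above lock_hole.
- holder: Round wooden collar fixed on the table, 48 mm across, 45 mm high, bore 23 mm, holding the bolt upright; origin at the centre of its underside.

How it is judged:
By the outcome, as a careful person would: the job done as asked, in the order asked, and still so for the second after the job is handed in, with the robot touching nothing.
It also fails if it takes over 72 s, if anything falls off the work surface, if the arm or the gripper's body presses on something with over 40 N, if the wrist force passes 120 N, or if a joint passes its speed limit or range.

## Working session

There is one attempt and no reset: what is moved stays moved. The work goes in short steps, Python scripts to look and compute and a shell command to move; the robot and the scene stay as the last step left them, time stands still between calls to the robot, and variables do not carry over. Pictures are saved under pics/ and viewed, and the job is handed in when it is done.

```bash
ls; mkdir -p pics; python3 - <<'E'
from rig import r, optics, ticket
import cv2
s=r.sense()
print({k:s[k] for k in s}); print(r.pinch_z)
for n in("scene","side","wrist"):
    i=optics.camera_info(n); print(n,i)
    cv2.imwrite(f"pics/{n}0.png",cv2.cvtColor(optics.grab_frame(n),cv2.COLOR_RGB2BGR))
E
```

```text
pics
{'clock': 0.0, 'qpos': array([-1.30340348e+00,  3.53672312e-01,  1.63413039e+00, -2.63656139e-05,
        1.15523344e+00, -2.39494295e-03]), 'qvel': array([ 3.29833761e-04, -1.15307469e-04,  1.32450591e-04, -7.37691629e-04,
        4.00547673e-04,  1.55574541e-05]), 'joint_efforts': array([-9.43788000e-04, -6.05254769e+01, -3.42060077e+01, -6.49008211e-05,
        9.29686474e-03,  7.47229265e-07]), 'eef_pos': array([ 166.44573008, -601.92387336,  230.54821087]), 'tcp_rot': array([-3.14014912e+00,  2.06491013e-05,  2.69798461e-01]), 'contact_force': array([ 0.05901133,  0.44139684, -0.25903528]), 'wrist_torque': array([0.03512779, 0.03180114, 0.02142413]), 'opening': 0.999986953370909}
-18.700000000000003
scene {'fx': 379.0116126808391, 'fy': 379.0116126808391, 'cx': 253.8075827985127, 'cy': 193.36267119692457, 'world_from_camera': array([[ 1.29835610e-01,  8.39004313e-01, -5.28407492e-01,
         9.75713488e+02],
       [ 9.91426971e-01, -1.01964676e-01,  8.17053577e-02,
        -1.53717838e+02],
       [ 1.46722490e-02, -5.34485704e-01, -8.45050150e-01,
         7.71059482e+02
[... 332 characters left out ...]
92208726e-01, -6.27392208e-01,
         5.03753734e+02],
       [-7.53874048e-03, -7.30208158e-01, -6.83183148e-01,
         7.45575269e+02],
       [ 0.00000000e+00,  0.00000000e+00,  0.00000000e+00,
         1.00000000e+00]])}
wrist {'fx': 322.5844758942096, 'fy': 322.5844758942096, 'cx': 255.98353054770743, 'cy': 189.59439822772882, 'world_from_camera': array([[ 2.65498462e-01, -9.12850986e-01, -3.10183242e-01,
         2.45729542e+02],
       [-9.64109329e-01, -2.52029632e-01, -8.35120729e-02,
        -5.80887651e+02],
       [-1.94129020e-03,  3.21222884e-01, -9.47001632e-01,
         3.73812529e+02],
       [ 0.00000000e+00,  0.00000000e+00,  0.00000000e+00,
         1.00000000e+00]])}
```

View pics/scene0.png

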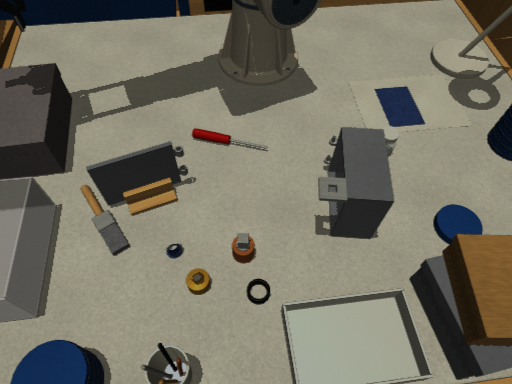

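View pics/side0.png

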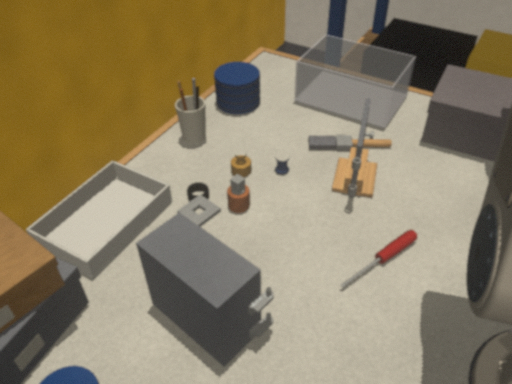

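View pics/wrist0.png

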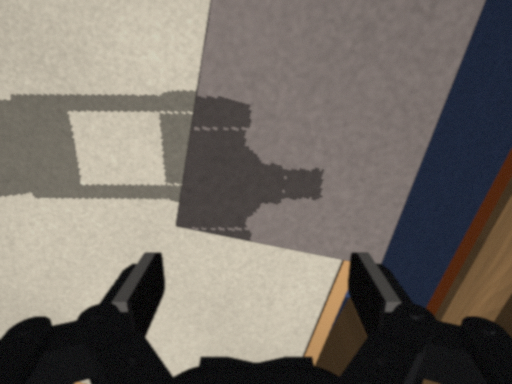

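```bash
cat > h.py <<'E'
import numpy as np, cv2
from rig import r, optics, ticket
from scipy.optimize import least_squares
from scipy.spatial.transform import Rotation as R
def proj(info,P):
    T=np.linalg.inv(info["world_from_camera"]);P=np.atleast_2d(P)
    q=P@T[:3,:3].T+T[:3,3]
    return np.c_[info["fx"]*q[:,0]/q[:,2]+info["cx"],info["fy"]*q[:,1]/q[:,2]+info["cy"]]
def unproj(info,uv,z):
    T=info["world_from_camera"];d=T[:3,:3]@np.array([(uv[0]-info["cx"])/info["fx"],(uv[1]-info["cy"])/info["fy"],1])
    o=T[:3,3];return o+d*(z-o[2])/d[2]
def place(p,pts): # p=x,y,yaw ; z=0 base
    c,s=np.cos(p[2]),np.sin(p[2]);pts=np.atleast_2d(pts)
    return np.c_[p[0]+c*pts[:,0]-s*pts[:,1],p[1]+s*pts[:,0]+c*pts[:,1],pts[:,2]]
def fit(obs,p0):
    # obs: list of (info, localpt, uv)
    f=lambda p:np.concatenate([(proj(i,place(p,l))[0]-uv) for i,l,uv in obs])
    s=least_squares(f,p0,x_scale=[10,10,.05],loss='soft_l1');return s.x,f(s.x).reshape(-1,2)
def crop(img,x0,y0,x1,y1,k,name):
    c=cv2.resize(img[y0:y1,x0:x1],None,fx=k,fy=k,interpolation=cv2.INTER_CUBIC)
    for x in range((x0+9)//10*10,x1,10):
        cv2.line(c,((x-x0)*k,0),((x-x0)*k,6 if x%50 else 14),(0,0,255),1)
        if x%20==0: cv2.putText(c,str(x),((x-x0)*k,22),0,.35,(0,0,255),1)
    for y in range((y0+9)//10*10,y1,10):
        cv2.line(c,(0,(y-y0)*k),(6 if y%50 else 14,(y-y0)*k),(0,0,255),1)
        if y%20==0: cv2.putText(c,str(y),(8,(y-y0)*k+4),0,.35,(0,0,255),1)
    cv2.imwrite(name,c)
def rb(info,img,pts,col=(0,255,0)):
    for u,v in proj(info,pts): cv2.circle(img,(int(u),int(v)),1,col,-1)
def st():
    s=r.sense();print('t%.2f'%s['clock'],'tcp',np.round(s['eef_pos'],1),'rot',np.round(s['tcp_rot'],4),'F',np.round(s['contact_force'],1),'M',np.round(s['wrist_torque'],2),'op %.3f'%s['opening'],'q',np.round(s['qpos'],3));return s
E
python3 - <<'E'
from h import *
a=cv2.imread('pics/scene0.png');b=cv2.imread('pics/side0.png')
crop(a,80,130,200,220,6,'pics/c1.png')
crop(a,310,115,410,245,4,'pics/c2.png')
crop(b,320,90,400,215,4,'pics/c3.png')
crop(b,130,185,290,365,3,'pics/c4.png')
x=cv2.hconcat([cv2.resize(a[225:275,220:270],None,fx=7,fy=7,interpolation=2),cv2.resize(b[165:215,215:265],None,fx=7,fy=7,interpolation=2)])
cv2.imwrite('pics/c5.png',x)
E
```

```text
(no output)
```

View pics/c1.png

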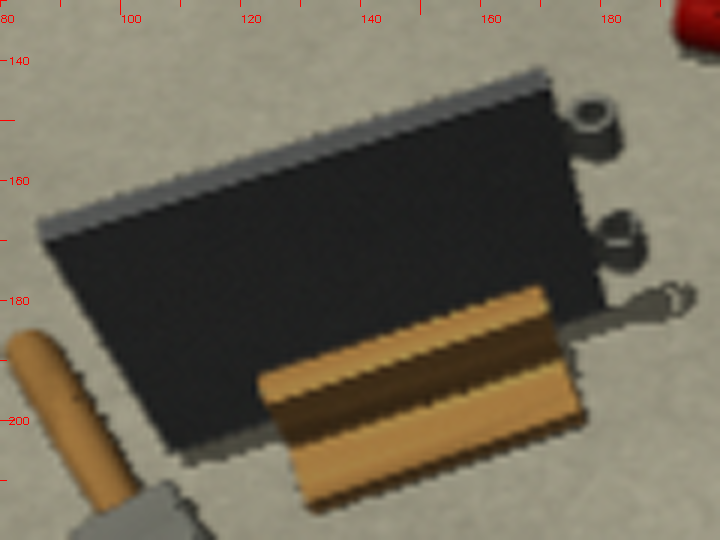

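View pics/c2.png

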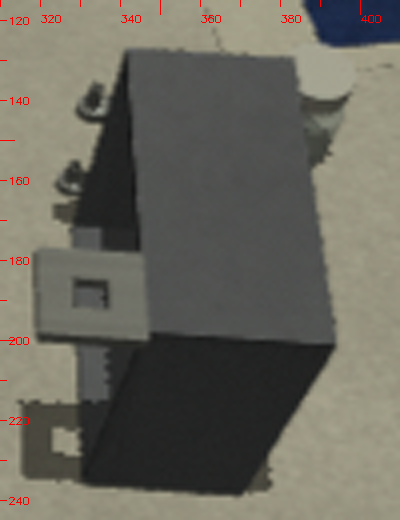

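View pics/c3.png

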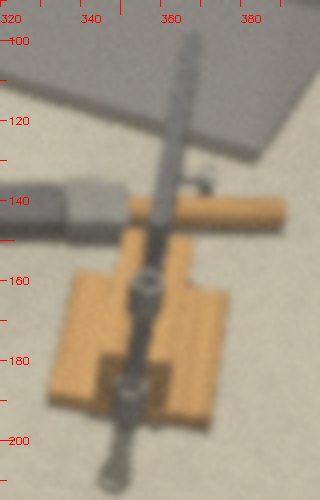

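View pics/c4.png

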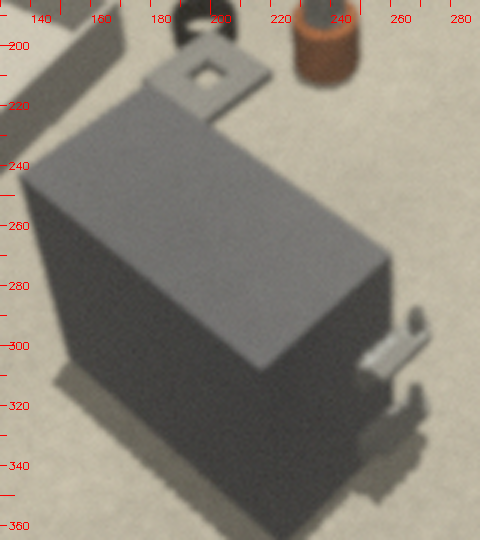

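View pics/c5.png

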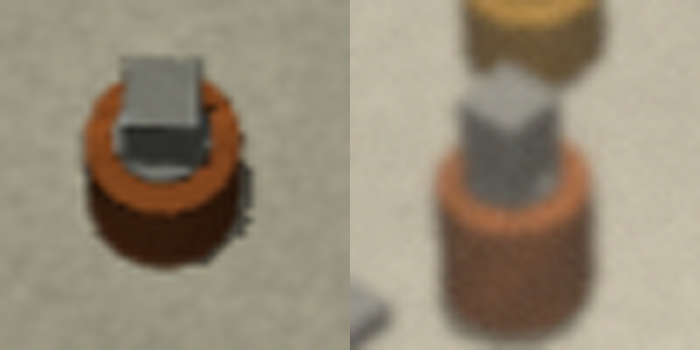

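```bash
cat > fit1.py <<'E'
from h import *
A=optics.camera_info("scene");B=optics.camera_info("side")
cab=[(A,(-45,90,165),(341.5,127)),(A,(45,90,165),(383.5,129.5)),(A,(45,-90,165),(393.7,201.5)),(A,(-45,-90,165),(347.5,198.2)),
(A,(-45,-90,0),(330.5,236.3)),(A,(45,-90,0),(370.8,238.5)),(A,(-70,-70,165),(332.7,188.2)),
(A,(-51.5,100,125),(334.3,136.5)),(A,(-51.5,100,55),(328.5,155.5)),
(B,(45,-90,165),(136.7,244.3)),(B,(-45,-90,165),(178.3,213.3)),(B,(-45,90,165),(260.3,270.7)),(B,(45,90,165),(217.3,308.3)),
(B,(45,-90,0),(153.3,304)),(B,(45,90,0),(224,365.3)),(B,(-70,-70,165),(199.3,209.7)),(B,(-51.5,100,125),(268.7,287.7)),(B,(-51.5,100,55),(268.7,313))]
p,e=fit(cab,[550,150,1.57]);print('cab',p.round(3));print(e.round(1).tolist())
z=12
door=[(A,(-5,-88,z+140),(86.3,166.3)),(A,(-5,88,z+140),(170.8,141.3)),(A,(5,-88,z+140),(87.5,170)),(A,(5,88,z+140),(171.7,145.3)),
(A,(5,-88,z),(109.7,205.8)),(A,(5,88,z),(180.8,181.3)),(A,(0,100,z+25+20+70),(178.3,148.3)),
(B,(0,-88,z+140),(368.2,98.7)),(B,(0,100,z+115),(356.7,159))]
p2,e=fit(door,[450,-300,.25]);print('door',p2.round(3));print(e.round(1).tolist())
for n,i,uv in (('A',A,(242.9,238.1)),('B',B,(237.9,179))): print(n,unproj(i,uv,77))
c=np.array([(122,57),(202,57),(197,127),(120,125)])/7+[220,225]
w=np.array([unproj(A,q,77) for q in c]);print(w.round(1)); d=np.diff(np.r_[w,w[:1]],axis=0);print(np.linalg.norm(d,axis=1),np.degrees(np.arctan2(d[:,1],d[:,0])))
E
python3 fit1.py
```

```text
cab [548.016 140.474   1.372]
[[0.4, -0.8], [0.7, -0.7], [1.5, -0.8], [-0.3, -0.6], [0.4, -0.3], [0.2, 0.3], [0.7, -0.3], [0.7, -1.6], [0.8, -1.2], [-0.9, -2.0], [1.3, -2.0], [0.6, -1.8], [-0.1, -0.3], [-0.8, -0.5], [0.2, 1.4], [-0.3, -0.8], [0.1, -1.6], [-0.0, -1.0]]
door [ 4.66133e+02 -3.33946e+02  2.71000e-01]
[[-0.3, 0.3], [0.1, -0.4], [-0.7, 0.3], [0.6, -1.0], [-1.2, 0.1], [1.2, 0.5], [0.6, 0.2], [0.3, -0.7], [0.1, 0.6]]
A [ 644.85578674 -122.29249462   77.        ]
B [ 642.82139482 -119.35713841   77.        ]
[[ 632.5 -132.    77. ]
 [ 635.3 -109.    77. ]
 [ 657.2 -113.2   77. ]
 [ 653.8 -134.9   77. ]]
[23.20599063 22.24083903 22.01021096 21.56106518] [ 82.95495901 -10.74395237 -98.69740422 172.34402012]
```

```bash
cat >> h.py <<'E'
def plan(pos,yaw=None,g=0,N=None,vmax=38,roll=np.pi,pitch=0):
    s=st();p=np.array(s['eef_pos']);R0=R.from_euler('xyz',s['tcp_rot']);yaw=s['tcp_rot'][2] if yaw is None else yaw
    R1=R.from_euler('xyz',[roll,pitch,yaw]);d=np.array(pos,float)-p
    w=(R0.inv()*R1).as_rotvec(degrees=True)
    n=N or int(max(1,np.ceil(np.linalg.norm(d)/vmax),np.ceil(np.linalg.norm(w)/7.0)))
    print('n',n)
    for k in range(n):
        Rk=R0*R.from_rotvec(w*k/n,degrees=True);t=Rk.inv().apply(d/n)
        print(g,*[('%.1f'%v) for v in np.r_[t,w/n]],end=(';' if k%5<4 else '\n'))
    print()
E
python3 -c "
from h import *
plan([466,-334,215],1.842)"
```

```text
t0.15 tcp [ 166.5 -602.1  230.7] rot [-3.1406 -0.      0.2698] F [-0.  -0.1 -0.2] M [ 0.02 -0.05  0.01] op 0.998 q [-1.303  0.353  1.634 -0.     1.155 -0.002]
n 13
0 27.7 -13.7 1.2 -0.0 -0.0 -6.9;0 29.2 -10.3 1.2 -0.0 -0.0 -6.9;0 30.2 -6.7 1.2 -0.0 -0.0 -6.9;0 30.8 -3.0 1.2 -0.0 -0.0 -6.9;0 30.9 0.7 1.2 -0.0 -0.0 -6.9
0 30.6 4.5 1.2 -0.0 -0.0 -6.9;0 29.8 8.1 1.2 -0.0 -0.0 -6.9;0 28.6 11.6 1.2 -0.0 -0.0 -6.9;0 27.0 15.0 1.2 -0.0 -0.0 -6.9;0 25.0 18.2 1.2 -0.0 -0.0 -6.9
0 22.6 21.1 1.2 -0.0 -0.0 -6.9;0 19.9 23.6 1.2 -0.0 -0.0 -6.9;0 16.9 25.9 1.2 -0.0 -0.0 -6.9;
```

```bash
python3 -m jog '0 27.7 -13.7 1 0 0 -6.9;0 29 -10.3 1 0 0 -6.9;0 30 -6.7 1 0 0 -6.9;0 30.8 -3 1 0 0 -6.9;0 31 0.7 1 0 0 -6.9'
python3 -m jog '0 30.6 4.5 1 0 0 -6.9;0 29.8 8 1 0 0 -6.9;0 28.6 11.6 1 0 0 -6.9;0 27 15 1 0 0 -6.9;0 25 18 1 0 0 -6.9'
python3 -c "
from h import *
plan([466,-334,215],1.842)"
```

```text
clock: 0.57
eef_pos: [280.1, -498.6, 223.9]
tcp_rot: [-3.14, 0.001, 0.885]
contact_force: [0.3, -1.2, -0.1]
opening: 0.999
clock: 0.98
eef_pos: [397.0, -387.0, 217.7]
tcp_rot: [-3.138, -0.002, 1.511]
contact_force: [0.7, -0.4, 0.2]
opening: 1.003
t0.98 tcp [ 397.  -387.   217.7] rot [-3.1384e+00 -1.5000e-03  1.5107e+00] F [ 0.7 -0.4  0.2] M [-0.02 -0.    0.01] op 1.003 q [-7.750e-01  2.600e-01  1.797e+00 -1.000e-03  1.088e+00 -7.140e-01]
n 3
0 19.0 21.9 0.9 -0.1 -0.0 -6.3;0 16.5 23.9 0.9 -0.1 -0.0 -6.3;0 13.8 25.5 0.9 -0.1 -0.0 -6.3;
```

```bash
python3 -m jog '0 19 22 1 0 0 -6.3;0 16.5 24 1 0 0 -6.3;0 14 25.5 1 0 0 -6.3;0 0 0 0 0 0 0'
python3 - <<'E'
from h import *
plan([466,-334,200],1.842)
i=optics.camera_info('wrist');im=cv2.cvtColor(optics.grab_frame('wrist'),cv2.COLOR_RGB2BGR)
D=[466.1,-333.9,.271]
rb(i,im,place(D,[(x,y,152) for x in(-5,5) for y in (-88,0,88)]+[(0,100,127)]))
cv2.imwrite('pics/w1.png',im)
E
```

```text
clock: 1.32
eef_pos: [471.5, -326.1, 213.8]
tcp_rot: [-3.14, -0.004, 1.868]
contact_force: [1.2, 0.1, -0.3]
opening: 1.001
t1.32 tcp [ 471.5 -326.1  213.8] rot [-3.1401 -0.0041  1.868 ] F [ 1.2  0.1 -0.3] M [ 0.01  0.01 -0.02] op 1.001 q [-0.608  0.293  1.761  0.002  1.092 -0.906]
n 1
0 -6.0 -7.6 13.8 -0.1 -0.2 1.5;
```

View pics/w1.png

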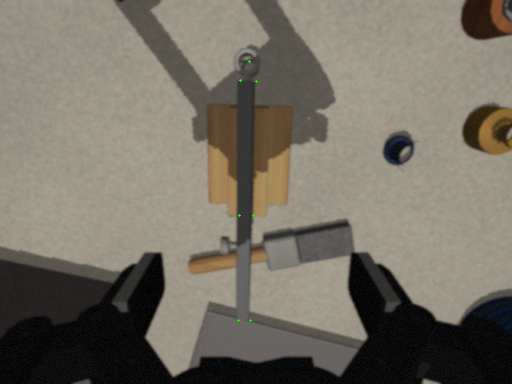

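```bash
python3 -m jog '0 -6 -8.5 14 0 0 1.5;0 0 0 30 0 0 0;0 0 0 25 0 0 0;0 0 0 15 0 0 0;0 0 0 10 0 0 0'
python3 -c "
from h import *
plan([465.3,-334.2,118],1.842)"
```

```text
clock: 1.78
eef_pos: [462.7, -338.5, 119.4]
tcp_rot: [-3.141, 0.002, 1.828]
contact_force: [0.3, 0.0, -0.3]
opening: 1.0
t1.78 tcp [ 462.7 -338.5  119.4] rot [-3.1411e+00  1.8000e-03  1.8282e+00] F [ 0.3  0.  -0.3] M [ 0.01  0.03 -0.01] op 1.000 q [-0.633  0.404  1.841 -0.002  0.896 -0.889]
n 1
0 3.5 3.6 1.4 -0.0 0.1 -0.8;
```

```bash
python3 -m jog '0 3.5 3.6 1.4 0 0 -0.8;0 0 0 0 0 0 0' 
python3 -c "
from h import *
plan([465.3,-334.2,118],1.842)"
```

```text
clock: 1.95
eef_pos: [462.9, -334.1, 115.6]
tcp_rot: [-3.138, -0.002, 1.84]
contact_force: [0.4, -0.8, -0.1]
opening: 1.0
t1.95 tcp [ 462.9 -334.1  115.6] rot [-3.1379e+00 -1.7000e-03  1.8396e+00] F [ 0.4 -0.8 -0.1] M [ 0.02 -0.01  0.01] op 1.000 q [-0.627  0.408  1.845 -0.002  0.892 -0.894]
n 1
0 -0.7 2.3 -2.4 -0.2 -0.1 -0.1;
```

```bash
python3 -m jog '0 -0.7 2.3 -1 0 0 0;160 0 0 0 0 0 0;200 0 0 0 0 0 0;255 0 0 0 0 0 0;255 0 0 0 0 0 0' 60
python3 -c "
from h import *
plan([465.3,-334.2,118],1.842)"
python3 -m jog '255 0 0 0 0 0 0;255 0 0 0 0 0 0' 60
```

```text
clock: 2.37
eef_pos: [467.2, -335.8, 120.6]
tcp_rot: [-3.141, 0.003, 1.839]
contact_force: [-0.5, 0.4, -0.3]
opening: 0.455
t2.37 tcp [ 467.2 -335.8  120.6] rot [-3.1410e+00  2.7000e-03  1.8386e+00] F [-0.5  0.4 -0.3] M [-0.01 -0.03 -0.04] op 0.455 q [-0.625  0.405  1.836 -0.003  0.899 -0.891]
n 1
0 2.1 -1.4 2.6 -0.0 0.2 -0.2;
clock: 2.53
eef_pos: [467.7, -336.1, 121.5]
tcp_rot: [3.141, 0.004, 1.839]
contact_force: [-0.8, 0.0, 0.0]
opening: 0.144
```

```bash
python3 -m jog '255 0 0 0 0 0 0;255 0 0 0 0 0 0;255 0 0 0 0 0 0' 60
python3 - <<'E'
from h import *
st()
i=optics.camera_info('wrist');im=cv2.cvtColor(optics.grab_frame('wrist'),cv2.COLOR_RGB2BGR)
cv2.imwrite('pics/w2.png',im)
st()
E
```

```text
clock: 2.78
eef_pos: [467.2, -336.3, 121.7]
tcp_rot: [-3.141, 0.004, 1.839]
contact_force: [0.3, -0.2, 0.9]
opening: 0.1
t2.78 tcp [ 467.2 -336.3  121.7] rot [-3.1413  0.0042  1.8393] F [ 0.3 -0.2  0.9] M [-0.04  0.07  0.04] op 0.100 q [-0.625  0.403  1.836 -0.004  0.899 -0.891]
t2.83 tcp [ 467.2 -336.3  121.7] rot [-3.1412  0.0042  1.8392] F [-0.7 -0.7  0.8] M [-0.04  0.16  0.04] op 0.105 q [-0.625  0.403  1.836 -0.004  0.9   -0.891]
```

View pics/w2.png

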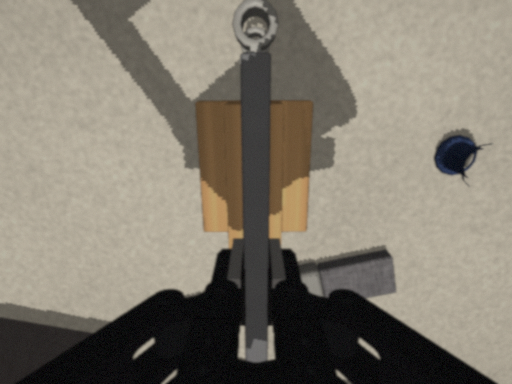

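```bash
python3 -m jog '255 0 0 -8 0 0 0;255 0 0 -12 0 0 0;255 0 0 -16 0 0 0;255 0 0 -16 0 0 0;255 0 0 -10 0 0 0' 80
python3 -c "
from h import *
plan([483,-60,175],1.842,g=255,vmax=33)"
```

```text
clock: 3.25
eef_pos: [465.1, -333.8, 184.6]
tcp_rot: [-3.137, -0.003, 1.839]
contact_force: [0.4, -1.1, -3.2]
opening: 0.103
t3.25 tcp [ 465.1 -333.8  184.6] rot [-3.1370e+00 -2.9000e-03  1.8386e+00] F [ 0.4 -1.1 -3.2] M [-0.06 -0.03  0.01] op 0.103 q [-0.624  0.324  1.789 -0.002  1.034 -0.891]
n 9
255 28.8 10.0 1.1 -0.0 -0.0 -0.0;255 28.8 10.0 1.1 -0.0 -0.0 -0.0;255 28.8 10.0 1.1 -0.0 -0.0 -0.0;255 28.8 10.0 1.1 -0.0 -0.0 -0.0;255 28.8 10.0 1.1 -0.0 -0.0 -0.0
255 28.8 10.0 1.1 -0.0 -0.0 -0.0;255 28.8 10.0 1.1 -0.0 -0.0 -0.0;255 28.8 10.0 1.1 -0.0 -0.0 -0.0;255 28.8 10.1 1.1 -0.0 -0.0 -0.0;
```

```bash
python3 -m jog '255 15 5 0 0 0 0;255 25 9 0 0 0 0;255 29 10 1 0 0 0;255 29 10 2 0 0 0;255 29 10 2 0 0 0' 80
python3 -m jog '255 29 10 2 0 0 0;255 29 10 1 0 0 0;255 29 10 1 0 0 0;255 20 7 0 0 0 0;255 10 4 0 0 0 0'
python3 -m jog '255 0 0 0 0 0 0'
python3 -c "
from h import *
plan([483,-60,155],1.842,g=255,vmax=33)"
```

```text
clock: 3.67
eef_pos: [475.7, -199.8, 184.6]
tcp_rot: [3.14, 0.004, 1.831]
contact_force: [-0.0, 0.1, -4.0]
opening: 0.1
clock: 4.08
eef_pos: [481.7, -64.1, 180.2]
tcp_rot: [3.141, 0.001, 1.831]
contact_force: [0.8, -0.9, -4.3]
opening: 0.103
clock: 4.17
eef_pos: [481.1, -61.4, 180.2]
tcp_rot: [3.142, -0.0, 1.833]
contact_force: [-0.5, -0.2, -3.1]
opening: 0.105
t4.17 tcp [481.1 -61.4 180.2] rot [ 3.1416 -0.      1.8335] F [-0.5 -0.2 -3.1] M [-0.09 -0.02 -0.03] op 0.105 q [-0.13   0.196  1.977  0.     0.968 -0.393]
n 1
255 0.8 2.2 25.2 0.0 -0.0 -0.5;
```

```bash
python3 -m jog '255 0.5 2 14 0 0 -0.5;255 0 0 12 0 0 0;255 0 0 4 0 0 0;255 0 0 0 0 0 0'
cat > look.py <<'E'
from h import *
import sys
tag=sys.argv[1]
s=st();i=optics.camera_info('wrist');
im={n:cv2.cvtColor(optics.grab_frame(n),cv2.COLOR_RGB2BGR) for n in sys.argv[2].split(',')}
for n in im: cv2.imwrite(f'pics/{tag}_{n}.png',im[n])
np.save(f'pics/{tag}_wfc.npy',i['world_from_camera'])
np.save(f'pics/{tag}_tcp.npy',np.r_[s['eef_pos'],s['tcp_rot']])
E
python3 look.py a scene,side,wrist
```

```text
clock: 4.5
eef_pos: [482.2, -58.7, 150.4]
tcp_rot: [3.141, 0.0, 1.846]
contact_force: [-0.4, 0.1, -4.4]
opening: 0.105
t4.50 tcp [482.2 -58.7 150.4] rot [3.1406e+00 4.0000e-04 1.8459e+00] F [-0.4  0.1 -4.4] M [-0.09  0.   -0.03] op 0.105 q [-0.124  0.239  2.002  0.     0.899 -0.399]
```

View pics/a_wrist.png

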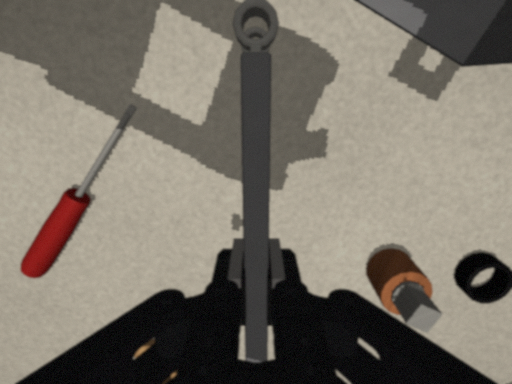

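```bash
python3 - <<'E'
from h import *
a=cv2.imread('pics/a_scene.png');b=cv2.imread('pics/a_side.png')
crop(a,230,110,370,220,5,'pics/d1.png')
crop(b,240,170,370,330,4,'pics/d2.png')
E
```

```text
(no output)
```

View pics/d1.png

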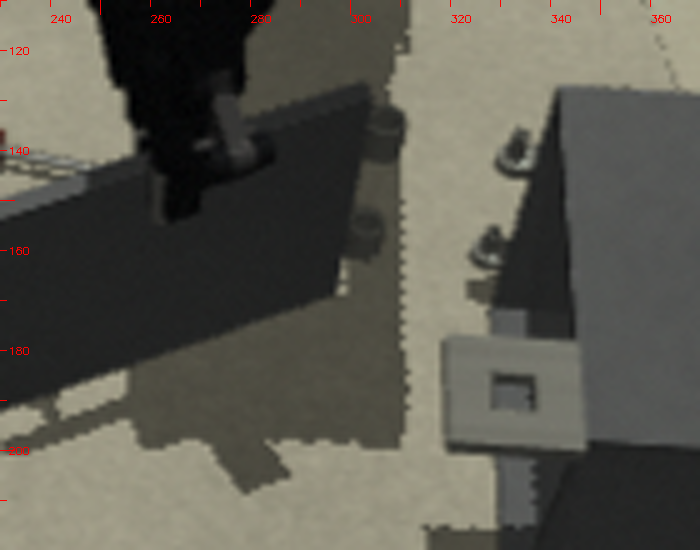

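View pics/d2.png

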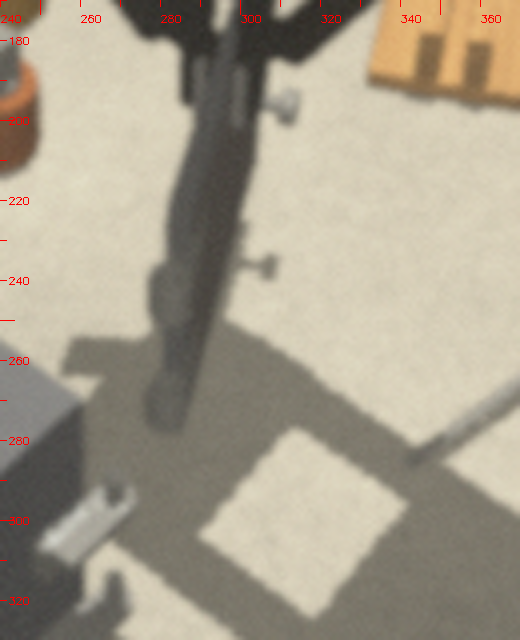

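```bash
python3 - <<'E'
from h import *
a=cv2.imread('pics/a_wrist.png');crop(a,220,0,290,80,7,'pics/d3.png')
i=optics.camera_info('wrist');t=np.load('pics/a_tcp.npy')
k=unproj(i,(255,21),155.7);print(k)
Rt=R.from_euler('xyz',t[3:]);print('in tool',Rt.inv().apply(k-t[:3]))
A=optics.camera_info('scene');B=optics.camera_info('side')
# scene: pin tips & knuckle tops
for n,I,uv,z in (('kA hi top',A,(305.5,133.5),155.7),('kB',B,(280,237),155.7),('pinA hi',A,(331.8,137),125),('pinA lo',A,(328,156),55),('pB hi',B,(267.7,291.5),125),('pB lo',B,(268.5,314.5),55)): print(n,unproj(I,uv,z).round(1))
E
```

```text
[454.09334636  40.56716474 155.7       ]
in tool [ 1.03191099e+02 -8.95774209e-02 -5.33993592e+00]
kA hi top [454.   35.3 155.7]
kB [460.4  37.9 155.7]
pinA hi [445.  101.2 125. ]
pinA lo [444.5 105.5  55. ]
pB hi [436.4 119.2 125. ]
pB lo [437.7 113.9  55. ]
```

View pics/d3.png

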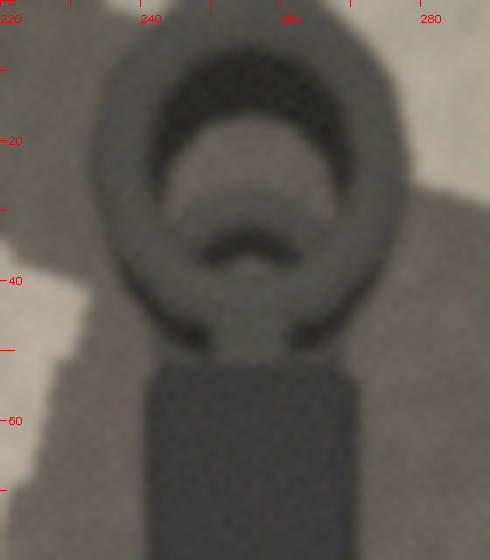

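```bash
python3 -m jog '255 12 1 0 0 0 0;255 20 2 0 0 0 0;255 20 2 0 0 0 0;255 10 0 0 0 0 0;255 0 0 0 0 0 0'
python3 -c "
from h import *
plan([0,0,150],1.842)"
```

```text
clock: 5.07
eef_pos: [471.9, 4.0, 154.0]
tcp_rot: [3.135, 0.002, 1.84]
contact_force: [-0.5, -0.8, -3.6]
opening: 0.105
t5.07 tcp [471.9   4.  154. ] rot [3.1349e+00 2.2000e-03 1.8404e+00] F [-0.5 -0.8 -3.6] M [-0.11 -0.04  0.03] op 0.105 q [ 0.005  0.21   2.031 -0.     0.893 -0.264]
n 13
0 9.4 -35.1 0.0 0.0 0.0 -0.0;0 9.4 -35.1 0.1 0.0 0.0 -0.0;0 9.4 -35.1 0.1 0.0 0.0 -0.0;0 9.4 -35.1 0.1 0.0 0.0 -0.0;0 9.4 -35.1 0.1 0.0 0.0 -0.0
0 9.4 -35.1 0.1 0.0 0.0 -0.0;0 9.4 -35.1 0.2 0.0 0.0 -0.0;0 9.4 -35.1 0.2 0.0 0.0 -0.0;0 9.4 -35.1 0.2 0.0 0.0 -0.0;0 9.4 -35.1 0.2 0.0 0.0 -0.0
0 9.4 -35.1 0.2 0.0 0.0 -0.0;0 9.4 -35.1 0.3 0.0 0.0 -0.0;0 9.4 -35.1 0.3 0.0 0.0 -0.0;
```

```bash
python3 -m jog '255 7 -2.6 3 0 0 0;255 0 0 0 0 0 0'
python3 look.py b wrist,scene,side; python3 - <<'E'
from h import *
a=cv2.imread('pics/b_wrist.png');crop(a,215,0,295,80,7,'pics/e1.png')
a=cv2.imread('pics/b_scene.png');b=cv2.imread('pics/b_side.png')
crop(a,290,110,370,200,6,'pics/e2.png')
crop(b,240,220,310,330,5,'pics/e3.png')
E
```

```text
clock: 5.23
eef_pos: [467.5, 10.7, 151.4]
tcp_rot: [3.134, 0.003, 1.842]
contact_force: [-1.0, -1.0, -3.8]
opening: 0.1
t5.23 tcp [467.5  10.7 151.4] rot [3.1337e+00 2.8000e-03 1.8417e+00] F [-1.  -1.  -3.8] M [-0.1   0.04 -0.04] op 0.100 q [ 2.000e-02  2.070e-01  2.043e+00 -1.000e-03  8.840e-01 -2.500e-01]
```

View pics/e1.png

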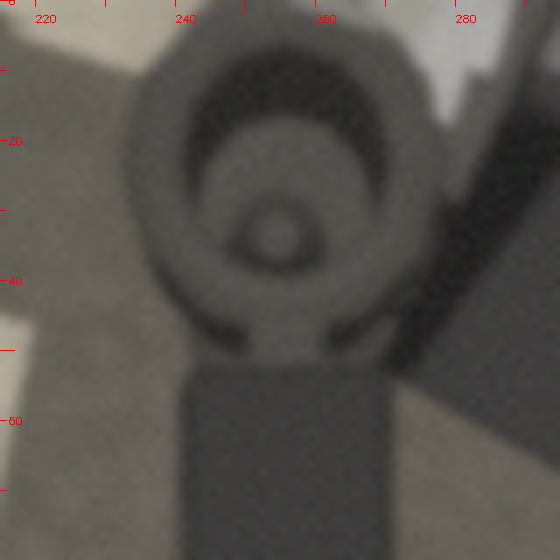

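View pics/e2.png

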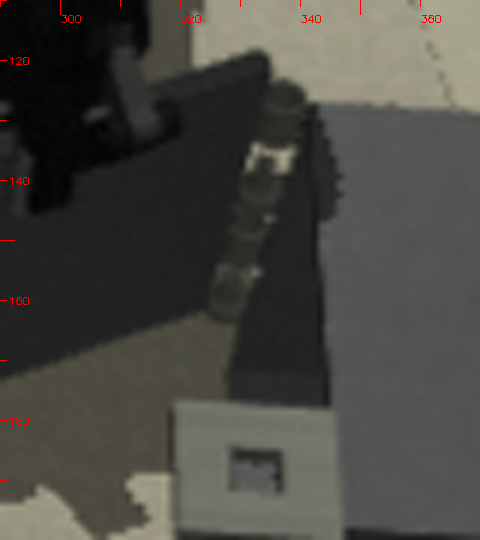

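View pics/e3.png

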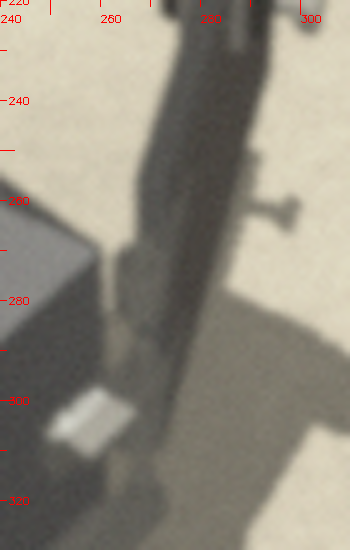

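```bash
cat > pin.py <<'E'
from h import *
import sys
u,v=float(sys.argv[1]),float(sys.argv[2]);tag=sys.argv[3]
i=optics.camera_info('wrist');i['world_from_camera']=np.load(f'pics/{tag}_wfc.npy');t=np.load(f'pics/{tag}_tcp.npy')
Rt=R.from_euler('xyz',t[3:])
ut=float(sys.argv[4]);vt=float(sys.argv[5]); ztop=t[2]+5.3
k=unproj(i,(ut,vt),ztop);p=unproj(i,(u,v),125)
print('knuckle top',k.round(1),'tool',Rt.inv().apply(k-t[:3]).round(1),'pin',p.round(1))
print('pin-knuckle in tool', Rt.inv().apply(p-np.r_[k[:2],125]).round(1))
E
python3 pin.py 254.7 32.9 b 255.3 21.5
```

```text
knuckle top [439.1 110.  156.7] tool [103.3  -0.8  -5.6] pin [438.9 109.9 125. ]
pin-knuckle in tool [ 0.  -0.1 -0. ]
```

```bash
python3 -c "
from h import *
plan([467.5,10.7,140],1.842)"; python3 -m jog '255 0 0 5 0 0 0;255 0 0 4 0 0 0;255 0 0 0 0 0 0'
python3 -c "
from h import *
plan([467.5,10.7,136],1.842)"
```

```text
t5.38 tcp [468.9   9.7 151.9] rot [3.1322 0.0036 1.8414] F [-0.4  0.4 -3.7] M [-0.01 -0.02 -0.01] op 0.102 q [ 1.800e-02  2.070e-01  2.041e+00 -1.000e-03  8.840e-01 -2.510e-01]
n 1
0 1.4 -1.2 11.9 0.5 0.2 -0.0;
clock: 5.63
eef_pos: [469.7, 8.5, 142.3]
tcp_rot: [3.131, 0.004, 1.84]
contact_force: [-0.1, 1.1, -3.2]
opening: 0.103
t5.63 tcp [469.7   8.5 142.3] rot [3.1313 0.0042 1.8399] F [-0.1  1.1 -3.2] M [-0.01  0.05  0.04] op 0.103 q [ 1.600e-02  2.230e-01  2.048e+00 -2.000e-03  8.600e-01 -2.520e-01]
n 1
0 2.7 -1.6 6.2 0.6 0.2 -0.1;
```

```bash
python3 -m jog '255 2.7 -1.6 0 0.6 0.2 0;255 0 0 0 0 0 0'
python3 look.py c wrist; python3 - <<'E'
from h import *
a=cv2.imread('pics/c_wrist.png');crop(a,215,0,295,80,7,'pics/f1.png')
E
```

```text
clock: 5.8
eef_pos: [466.9, 10.3, 141.6]
tcp_rot: [-3.139, 0.0, 1.839]
contact_force: [0.5, -0.1, -4.2]
opening: 0.108
t5.80 tcp [466.9  10.3 141.6] rot [-3.1392e+00  1.0000e-04  1.8388e+00] F [ 0.5 -0.1 -4.2] M [ 0.03 -0.01  0.01] op 0.108 q [ 1.900e-02  2.270e-01  2.045e+00 -1.000e-03  8.730e-01 -2.480e-01]
```

View pics/f1.png

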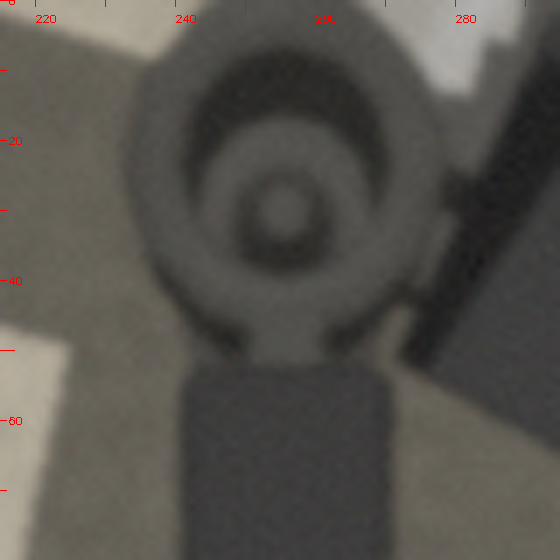

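```bash
python3 pin.py 255.3 30 c 255.3 21.5; python3 -m jog '255 0.3 0 6 0 0 0;255 0.5 0 4 0 0 0'
python3 -c "
from h import *
plan([467.3,10.6,126],1.842)"
```

```text
knuckle top [438.8 109.7 146.9] tool [103.3  -0.8  -5.3] pin [438.7 109.7 125. ]
pin-knuckle in tool [ 0.  -0.1  0. ]
clock: 6.02
eef_pos: [467.7, 10.9, 131.8]
tcp_rot: [3.142, 0.001, 1.839]
contact_force: [0.4, 0.3, -4.2]
opening: 0.104
t6.02 tcp [467.7  10.9 131.8] rot [3.1415e+00 9.0000e-04 1.8390e+00] F [ 0.4  0.3 -4.2] M [ 0.01 -0.    0.01] op 0.104 q [ 2.100e-02  2.420e-01  2.053e+00 -1.000e-03  8.470e-01 -2.470e-01]
n 1
0 -0.2 -0.5 5.8 0.0 0.1 -0.2;
```

```bash
python3 -m jog '255 -0.2 -0.5 4 0 0 0;255 0 0 2 0 0 0;255 0 0 0 0 0 0'
python3 -c "
from h import *
plan([467.3,10.6,122],1.842)"
```

```text
clock: 6.27
eef_pos: [466.6, 10.7, 124.0]
tcp_rot: [-3.14, 0.001, 1.839]
contact_force: [0.2, 0.1, -3.9]
opening: 0.105
t6.27 tcp [466.6  10.7 124. ] rot [-3.1403e+00  5.0000e-04  1.8393e+00] F [ 0.2  0.1 -3.9] M [-0.01  0.01 -0.03] op 0.105 q [ 2.00e-02  2.54e-01  2.06e+00 -1.00e-03  8.30e-01 -2.47e-01]
n 1
0 -0.3 0.6 2.0 -0.1 0.0 -0.2;
```

```bash
python3 -m jog '255 -0.2 0.6 2 0 0 0;255 0 0 1.5 0 0 0;255 0 0 1 0 0 0'
python3 -c "
from h import *
st()"; python3 -m jog '255 0 0 1.5 0 0 0;255 0 0 0 0 0 0'
```

```text
clock: 6.52
eef_pos: [467.4, 10.7, 119.0]
tcp_rot: [-3.14, 0.001, 1.839]
contact_force: [0.3, -2.3, 0.8]
opening: 0.106
t6.52 tcp [467.4  10.7 119. ] rot [-3.1402e+00  6.0000e-04  1.8395e+00] F [ 0.3 -2.3  0.8] M [-0.14  0.11  0.02] op 0.106 q [ 2.000e-02  2.630e-01  2.062e+00 -1.000e-03  8.180e-01 -2.470e-01]
clock: 6.68
eef_pos: [468.0, 10.5, 118.3]
tcp_rot: [-3.141, 0.001, 1.84]
contact_force: [-2.8, 0.8, 2.2]
opening: 0.103
```

```bash
python3 -m jog '200 0 0 0 0 0 0;180 0 0 0 0 0 0;150 0 0 0 0 0 0;120 0 0 0 0 0 0;100 0 0 0 0 0 0'
python3 look.py d wrist,scene,side; python3 - <<'E'
from h import *
a=cv2.imread('pics/d_wrist.png');crop(a,150,0,360,240,3,'pics/g1.png')
a=cv2.imread('pics/d_scene.png');b=cv2.imread('pics/d_side.png')
crop(a,240,100,370,210,5,'pics/g2.png')
crop(b,230,200,330,330,4,'pics/g3.png')
E
```

```text
clock: 7.1
eef_pos: [469.7, 10.6, 119.4]
tcp_rot: [3.138, 0.002, 1.839]
contact_force: [-0.1, 0.0, -0.4]
opening: 0.603
t7.10 tcp [469.7  10.6 119.4] rot [3.1385e+00 1.8000e-03 1.8395e+00] F [-0.1  0.  -0.4] M [ 0.06 -0.   -0.05] op 0.603 q [ 2.00e-02  2.63e-01  2.06e+00 -1.00e-03  8.15e-01 -2.48e-01]
```

View pics/g1.png

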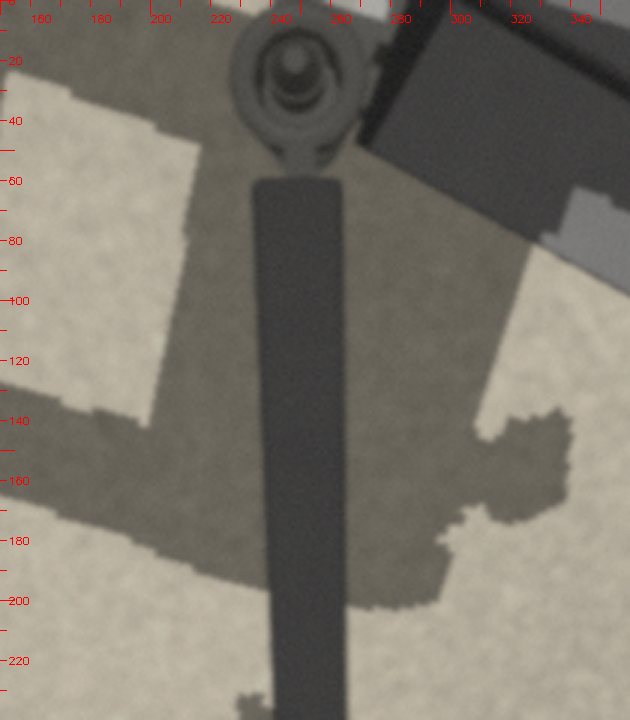

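View pics/g2.png

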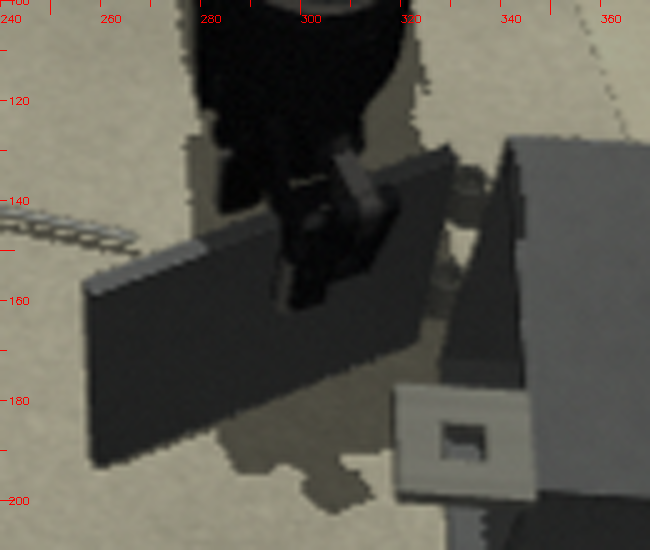

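View pics/g3.png

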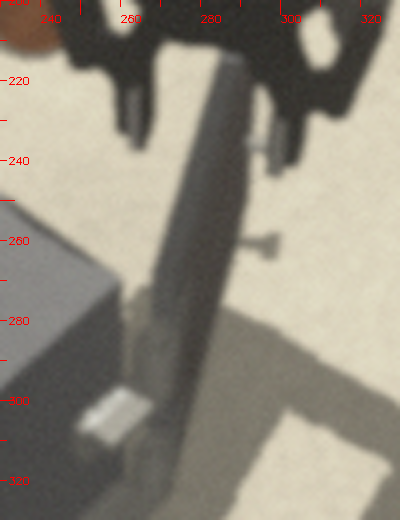

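```bash
python3 -m jog '80 0 0 -20 0 0 0;80 0 0 -30 0 0 0;120 0 -4 -15 0 0 6.9;160 0 -4 0 0 0 6.9;200 0 -4 0 0 0 6.9'
python3 -c "
from h import *
plan([425.5,23.1,185],.27,g=255)"
```

```text
clock: 7.67
eef_pos: [457.0, 8.8, 186.4]
tcp_rot: [3.141, 0.001, 1.47]
contact_force: [0.1, -0.0, 0.1]
opening: 0.27
t7.67 tcp [457.    8.8 186.4] rot [3.1406e+00 9.0000e-04 1.4699e+00] F [ 0.1 -0.   0.1] M [-0.04  0.05 -0.04] op 0.270 q [ 1.700e-02  1.440e-01  2.026e+00 -1.000e-03  9.710e-01  1.180e-01]
n 10
255 1.1 -3.3 0.1 0.0 0.0 6.9;255 0.7 -3.4 0.1 0.0 0.0 6.9;255 0.3 -3.4 0.1 0.0 0.0 6.9;255 -0.1 -3.5 0.1 0.0 0.0 6.9;255 -0.5 -3.4 0.1 0.0 0.0 6.9
255 -0.9 -3.3 0.1 0.0 0.0 6.9;255 -1.3 -3.2 0.1 0.0 0.0 6.9;255 -1.7 -3.0 0.1 0.0 0.0 6.9;255 -2.1 -2.8 0.1 0.0 0.0 6.9;255 -2.4 -2.5 0.1 0.0 0.0 6.9
```

```bash
python3 -m jog '255 1 -3.3 0 0 0 6.9;255 0.7 -3.4 0 0 0 6.9;255 0.3 -3.4 0 0 0 6.9;255 0 -3.5 0 0 0 6.9;255 -0.5 -3.4 0 0 0 6.9'
python3 -m jog '255 -0.9 -3.3 0 0 0 6.9;255 -1.3 -3.2 0 0 0 6.9;255 -1.7 -3 0 0 0 6.9;255 -2 -2.8 0 0 0 6.9;255 -2.4 -2.5 0 0 0 6.9'
python3 -c "
from h import *
plan([425.5,23.1,185],.27,g=255)"
python3 look.py e wrist,scene; python3 - <<'E'
from h import *
a=cv2.imread('pics/e_scene.png')
crop(a,240,100,370,210,5,'pics/g4.png')
E
```

```text
clock: 8.08
eef_pos: [441.0, 16.1, 187.6]
tcp_rot: [3.138, -0.002, 0.844]
contact_force: [0.5, -1.5, -0.1]
opening: -0.0
clock: 8.5
eef_pos: [424.5, 24.2, 187.4]
tcp_rot: [3.14, -0.003, 0.219]
contact_force: [0.5, 0.1, -0.2]
opening: -0.0
t8.50 tcp [424.5  24.2 187.4] rot [ 3.1398e+00 -3.1000e-03  2.1950e-01] F [ 0.5  0.1 -0.2] M [-0.03 -0.02 -0.01] op -0.000 q [ 5.500e-02  9.000e-02  2.087e+00 -2.000e-03  9.610e-01  1.407e+00]
n 1
255 0.7 1.3 2.4 0.1 -0.2 -2.9;
t8.50 tcp [424.5  24.2 187.4] rot [ 3.1398e+00 -3.1000e-03  2.1950e-01] F [ 0.5  0.1 -0.2] M [-0.03 -0.02 -0.01] op -0.000 q [ 5.500e-02  9.000e-02  2.087e+00 -2.000e-03  9.610e-01  1.407e+00]
```

View pics/e_wrist.png

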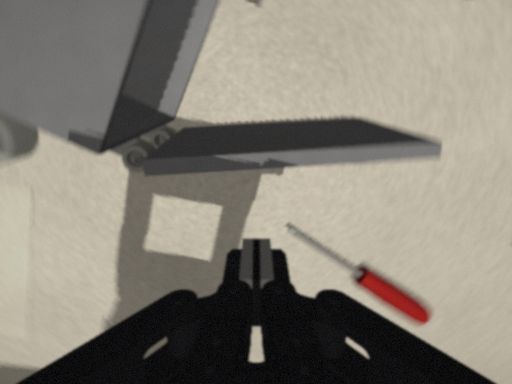

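View pics/g4.png

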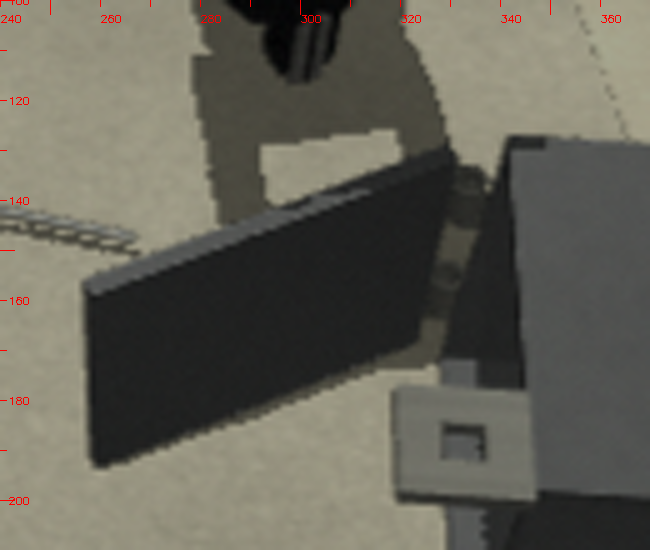

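```bash
python3 - <<'E'
from h import *
i=optics.camera_info('wrist');i['world_from_camera']=np.load('pics/e_wfc.npy')
a=unproj(i,(145,173),150);b=unproj(i,(440,157),148);a2=unproj(i,(146,165),150);b2=unproj(i,(440,141),148)
print(a,b,a2,b2,np.linalg.norm(a-b)); d=a-b;print('yaw',np.arctan2(-d[0],d[1])); d=a2-b2;print('yaw',np.arctan2(-d[0],d[1]))
E
python3 -c "
from h import *
plan([425.5,23.1,133],.30,g=255)"
```

```text
[441.00733906  93.40674556 150.        ] [486.82771038 -71.57633701 148.        ] [445.91324156  93.36920492 150.        ] [495.53863113 -67.91227962 148.        ] 171.23937620340178
yaw 0.2709003550623715
yaw 0.29850072939236394
t8.60 tcp [424.3  24.2 187.4] rot [ 3.1398e+00 -2.7000e-03  2.2360e-01] F [ 0.1 -1.1  0.6] M [ 0.    0.01 -0.03] op -0.001 q [ 5.500e-02  9.000e-02  2.087e+00 -2.000e-03  9.620e-01  1.403e+00]
n 2
255 0.4 0.6 27.2 0.1 -0.1 -2.2;255 0.4 0.7 27.2 0.1 -0.1 -2.2;
```

```bash
python3 -m jog '255 0.4 0.6 25 0 0 -2;255 0.4 0.7 25 0 0 -2;255 0 0 8 0 0 0;255 8 0 0 0 0 0;255 4 0 0 0 0 0'
cat > push.py <<'E'
from h import *
import sys
s=st();H=np.array([438.9,109.8]);phi=s['tcp_rot'][2];d=s['eef_pos'][:2]-H
c,n=np.cos(phi),np.sin(phi);print('in tool-yaw door frame',round(c*d[0]+n*d[1],1),round(-n*d[0]+c*d[1],1),'yaw',round(phi,3))
E
python3 push.py
```

```text
clock: 9.02
eef_pos: [439.5, 26.8, 129.4]
tcp_rot: [3.138, -0.006, 0.314]
contact_force: [0.7, 0.2, 1.0]
opening: -0.0
t9.02 tcp [439.5  26.8 129.4] rot [ 3.1385 -0.0062  0.3145] F [0.7 0.2 1. ] M [-0.03 -0.03  0.02] op -0.000 q [ 5.900e-02  2.030e-01  2.114e+00 -2.000e-03  8.180e-01  1.316e+00]
in tool-yaw door frame -25.2 -79.1 yaw 0.314
```

```bash
python3 -m jog '255 6 0 0 0 0 0;255 6 1 0 0 0 -3;255 5.5 1 0 0 0 -4;255 5.5 1 0 0 0 -4;255 5.5 1 0 0 0 -4'; python3 push.py
```

```text
clock: 9.43
eef_pos: [473.5, 35.1, 134.2]
tcp_rot: [3.135, -0.009, 0.587]
contact_force: [-0.6, -0.6, 0.1]
opening: 0.0
t9.43 tcp [473.5  35.1 134.2] rot [ 3.1346 -0.0092  0.5867] F [-0.6 -0.6  0.1] M [-0.04  0.06  0.01] op 0.000 q [ 7.200e-02  2.430e-01  2.044e+00 -2.000e-03  8.430e-01  1.057e+00]
in tool-yaw door frame -12.5 -81.4 yaw 0.587
```

```bash
python3 -m jog '255 5.5 1 0 0 0 -4;255 5.5 1 0 0 0 -4;255 5.5 1 0 0 0 -4;255 5.5 1 0 0 0 -4;255 5.5 1 0 0 0 -4'; python3 push.py; python3 look.py f scene,wrist
```

```text
clock: 9.85
eef_pos: [504.9, 51.4, 140.6]
tcp_rot: [3.125, -0.011, 0.956]
contact_force: [-0.2, -0.2, 0.1]
opening: -0.001
t9.85 tcp [504.9  51.4 140.6] rot [ 3.1254 -0.0113  0.9559] F [-0.2 -0.2  0.1] M [-0.03  0.05  0.  ] op -0.001 q [ 0.1    0.275  1.979 -0.003  0.868  0.717]
in tool-yaw door frame -9.6 -87.5 yaw 0.956
t9.85 tcp [504.9  51.4 140.6] rot [ 3.1254 -0.0113  0.9559] F [-0.2 -0.2  0.1] M [-0.03  0.05  0.  ] op -0.001 q [ 0.1    0.275  1.979 -0.003  0.868  0.717]
```

View pics/f_scene.png

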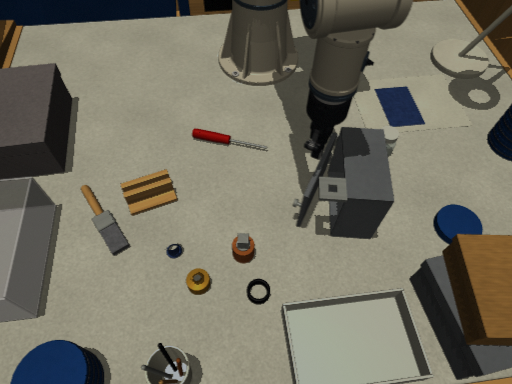

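View pics/f_wrist.png

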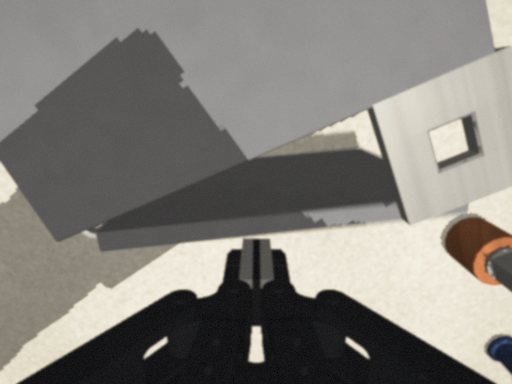

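```bash
python3 -c "
from h import *
s=r.sense();p=s['eef_pos'];plan([p[0],p[1],130],.956,g=255,N=2)"
```

```text
t9.95 tcp [505.4  51.7 140.7] rot [ 3.1246 -0.0121  0.9539] F [ 0.1 -1.2  0.2] M [ 0.06  0.05 -0.06] op -0.002 q [ 0.1    0.275  1.979 -0.003  0.867  0.719]
n 2
255 -0.1 -0.1 5.3 0.5 -0.3 -0.1;255 -0.0 -0.0 5.3 0.5 -0.3 -0.1;
```

```bash
python3 -m jog '255 0 0 6 0.5 -0.3 0;255 0 0 6 0.5 -0.3 0;255 5 0 1 0 0 -4;255 5 0 1 0 0 -4;255 5 0 1 0 0 -4'; python3 push.py; python3 look.py g wrist,scene
```

```text
clock: 10.37
eef_pos: [514.0, 63.8, 125.3]
tcp_rot: [-3.139, -0.001, 1.158]
contact_force: [-0.3, -0.1, -0.7]
opening: 0.002
t10.37 tcp [514.   63.8 125.3] rot [-3.1394e+00 -6.0000e-04  1.1583e+00] F [-0.3 -0.1 -0.7] M [-0.04  0.   -0.03] op 0.002 q [0.12  0.322 1.953 0.002 0.867 0.531]
in tool-yaw door frame -12.0 -87.3 yaw 1.158
t10.37 tcp [514.   63.8 125.3] rot [-3.1394e+00 -6.0000e-04  1.1583e+00] F [-0.3 -0.1 -0.7] M [-0.04  0.   -0.03] op 0.002 q [0.12  0.322 1.953 0.002 0.867 0.531]
```

View pics/g_wrist.png

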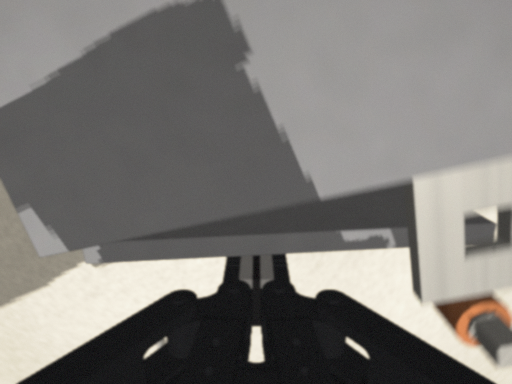

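```bash
python3 -m jog '255 5.5 0.5 0 0 0 -4;255 5.5 0.5 0 0 0 -4;255 4 0.5 0 0 0 -3;255 2 0 0 0 0 -1'; python3 push.py
```

```text
clock: 10.8
eef_pos: [520.2, 78.6, 124.1]
tcp_rot: [-3.136, 0.0, 1.359]
contact_force: [-0.9, -1.1, -0.3]
opening: -0.005
t10.80 tcp [520.2  78.6 124.1] rot [-3.1363e+00  4.0000e-04  1.3595e+00] F [-0.9 -1.1 -0.3] M [-0.22 -0.02 -0.09] op -0.005 q [0.146 0.337 1.935 0.002 0.875 0.356]
in tool-yaw door frame -13.5 -86.0 yaw 1.359
```

```bash
python3 -m jog '255 2 0 0 0 0 0;255 2 0 0 0 0 0;255 1 0 0 0 0 0'; python3 push.py; python3 -m jog '255 1.5 0 0 0 0 0;255 1.5 0 0 0 0 0'; python3 push.py;  python3 look.py h wrist,scene,side; python3 - <<'E'
from h import *
a=cv2.imread('pics/h_scene.png')
crop(a,290,100,410,250,4,'pics/h1.png')
E
```

```text
clock: 11.05
eef_pos: [520.1, 78.8, 124.2]
tcp_rot: [-3.135, 0.009, 1.353]
contact_force: [0.1, -1.7, 1.2]
opening: -0.001
t11.05 tcp [520.1  78.8 124.2] rot [-3.1352  0.0089  1.3526] F [ 0.1 -1.7  1.2] M [-0.35  0.05 -0.  ] op -0.001 q [ 0.151  0.338  1.932 -0.008  0.881  0.375]
in tool-yaw door frame -12.7 -86.0 yaw 1.353
clock: 11.22
eef_pos: [520.0, 78.9, 124.2]
tcp_rot: [-3.135, 0.013, 1.346]
contact_force: [-1.3, -9.8, 4.3]
opening: 0.0
t11.22 tcp [520.   78.9 124.2] rot [-3.1346  0.0133  1.3464] F [-1.3 -9.8  4.3] M [-1.5   0.13  0.04] op 0.000 q [ 0.154  0.339  1.93  -0.013  0.883  0.387]
in tool-yaw door frame -12.1 -85.9 yaw 1.346
t11.22 tcp [520.   78.9 124.2] rot [-3.1346  0.0133  1.3464] F [-1.3 -9.8  4.3] M [-1.5   0.13  0.04] op 0.000 q [ 0.154  0.339  1.93  -0.013  0.883  0.387]
```

View pics/h_wrist.png

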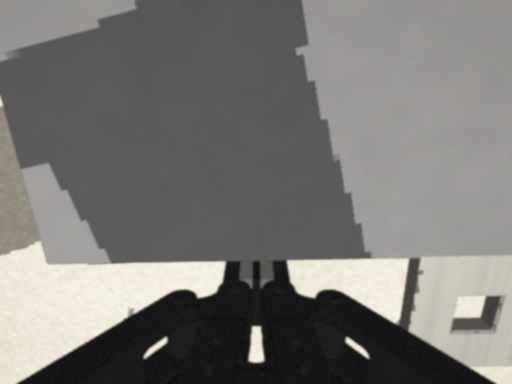

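View pics/h1.png

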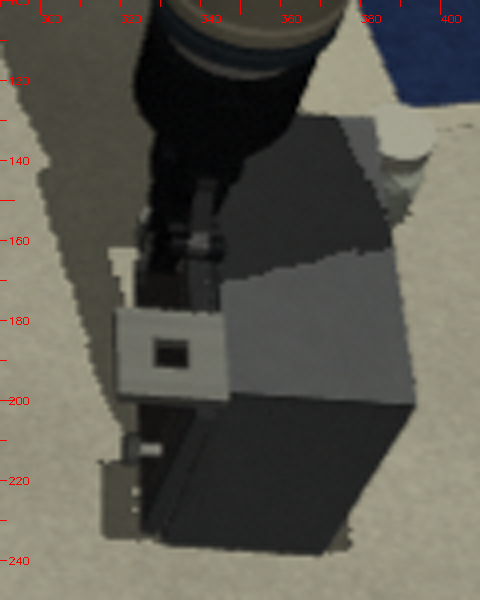

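```bash
python3 -m jog '255 -0.5 0 0 0 0 0;255 -0.5 0 0 0 0 0;255 -1 0 0 0 0 0;255 -1 0 0 0 0 0;255 -1 0 0 0 0 0'; python3 -m jog '255 -2 0 0 0 0 0;255 -3 0 0 0 0 0;255 -4 0 0 0 0 0;255 -8 0 0 0 0 0'; python3 look.py i wrist,scene,side; python3 - <<'E'
from h import *
a=cv2.imread('pics/i_scene.png')
crop(a,290,100,410,250,4,'pics/i1.png')
E
```

```text
clock: 11.78
eef_pos: [518.3, 74.3, 123.9]
tcp_rot: [-3.134, 0.013, 1.336]
contact_force: [-0.4, -0.1, 0.4]
opening: 0.001
clock: 12.12
eef_pos: [514.2, 57.6, 124.1]
tcp_rot: [-3.134, 0.013, 1.336]
contact_force: [0.2, 0.9, 0.5]
opening: 0.002
t12.12 tcp [514.2  57.6 124.1] rot [-3.1335  0.0127  1.3362] F [0.2 0.9 0.5] M [ 0.02 -0.03  0.01] op 0.002 q [ 0.115  0.328  1.948 -0.012  0.877  0.357]
```

View pics/i_wrist.png

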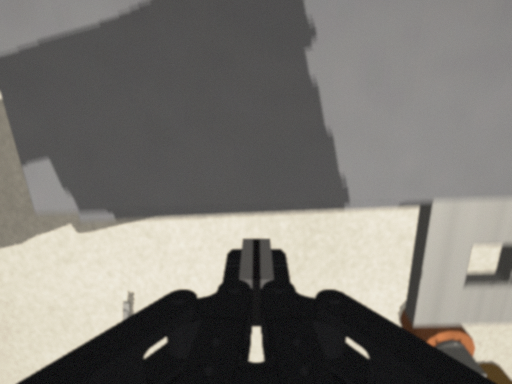

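View pics/i1.png

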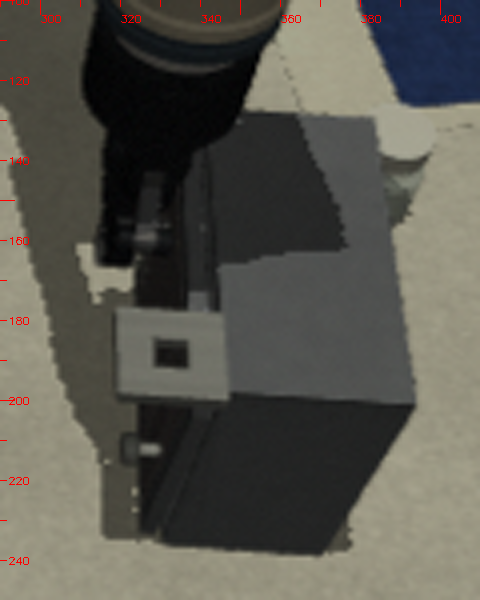

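```bash
python3 -m jog '255 -4 0 -30 0 0 0;255 0 0 -35 0 0 0;200 0 0 -10 0 0 0'; python3 -c "
from h import *
plan([640,-118,165],1.42,g=0,vmax=36)"
```

```text
clock: 12.52
eef_pos: [511.4, 53.1, 198.2]
tcp_rot: [-3.126, 0.015, 1.334]
contact_force: [0.4, -0.1, -0.2]
opening: 0.131
t12.52 tcp [511.4  53.1 198.2] rot [-3.1258  0.0153  1.3335] F [ 0.4 -0.1 -0.2] M [ 0.03 -0.1   0.01] op 0.131 q [ 0.107  0.229  1.888 -0.011  1.045  0.349]
n 7
0 -19.4 23.7 4.7 -0.1 0.1 -0.7;0 -19.7 23.4 4.7 -0.1 0.1 -0.7;0 -20.0 23.2 4.7 -0.1 0.1 -0.7;0 -20.3 22.9 4.7 -0.1 0.1 -0.7;0 -20.6 22.7 4.7 -0.1 0.1 -0.7
0 -20.8 22.4 4.7 -0.1 0.1 -0.7;0 -21.1 22.1 4.7 -0.1 0.1 -0.7;
```

```bash
python3 -m jog '160 -19 24 0 -0.1 0.1 -0.7;120 -19.7 23.4 0 -0.1 0.1 -0.7;80 -20 23 0 -0.1 0.1 -0.7;80 -20.3 23 4 -0.1 0.1 -0.7;80 -20.6 22.7 8 -0.1 0.1 -0.7'; python3 -m jog '80 -20.8 22.4 10 -0.1 0.1 -0.7;80 -15 16 6 -0.1 0.1 -0.7;80 0 0 0 0 0 0'; python3 look.py j wrist,scene; python3 -c "
from h import *
a=cv2.imread('pics/j_scene.png')
crop(a,290,100,410,250,4,'pics/j1.png')"
```

```text
clock: 12.93
eef_pos: [607.9, -68.6, 192.4]
tcp_rot: [3.139, 0.002, 1.402]
contact_force: [0.0, -0.5, 0.3]
opening: 0.687
clock: 13.18
eef_pos: [644.1, -116.8, 174.4]
tcp_rot: [3.133, -0.001, 1.426]
contact_force: [-0.6, -0.5, -0.2]
opening: 0.688
t13.18 tcp [ 644.1 -116.8  174.4] rot [ 3.1331e+00 -7.0000e-04  1.4259e+00] F [-0.6 -0.5 -0.2] M [ 0.05 -0.01 -0.04] op 0.688 q [-1.820e-01  4.490e-01  1.623e+00  1.000e-03  1.061e+00 -3.800e-02]
```

View pics/j_wrist.png

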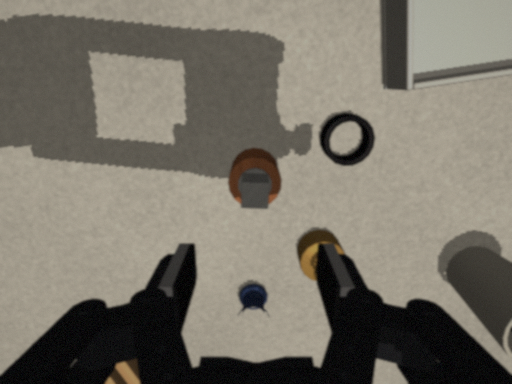

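View pics/j1.png

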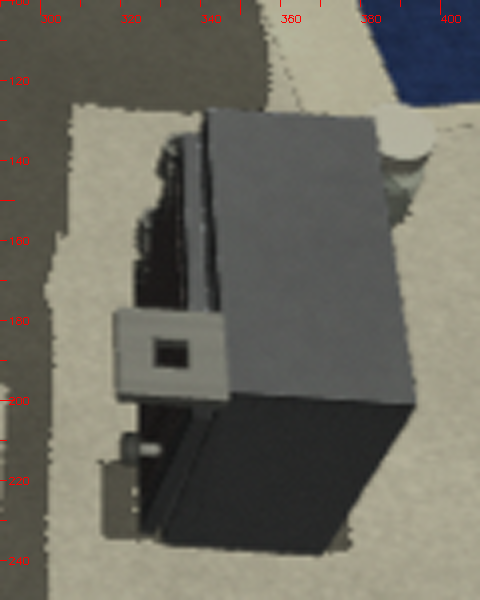

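```bash
python3 - <<'E'
from h import *
A=optics.camera_info('scene');C=[548.0,140.5,1.372]
a=cv2.imread('pics/j_scene.png')
def dr(yawoff):
    H=place(C,[(-51.5,100,0)])[0];ph=C[2]-yawoff
    c,s=np.cos(ph),np.sin(ph)
    L=np.array([(x,y-100,z) for x in(-5,5) for y in(-88,88) for z in (10,150)])
    return np.c_[H[0]+c*L[:,0]-s*L[:,1],H[1]+s*L[:,0]+c*L[:,1],L[:,2]]
k=4;x0,y0=290,100
c=cv2.resize(a[100:250,290:410],None,fx=k,fy=k,interpolation=2)
for off,col in((0,(0,255,0)),(.035,(0,0,255))):
    for u,v in proj(A,dr(off)): cv2.circle(c,(int((u-x0+.5)*k),int((v-y0+.5)*k)),2,col,-1)
for u,v in proj(A,place(C,[(-45,90,165),(45,90,165),(45,-90,165),(-45,-90,165),(-62,-62,165),(-78,-62,165),(-78,-78,165),(-62,-78,165)])): cv2.circle(c,(int((u-x0+.5)*k),int((v-y0+.5)*k)),2,(255,0,0),-1)
cv2.imwrite('pics/k1.png',c)
w=cv2.imread('pics/j_wrist.png');crop(w,210,130,300,220,7,'pics/k2.png')
E
```

```text
(no output)
```

View pics/k1.png

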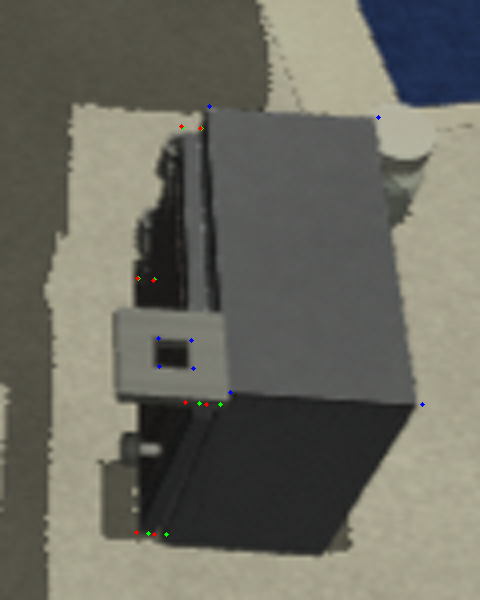

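View pics/k2.png

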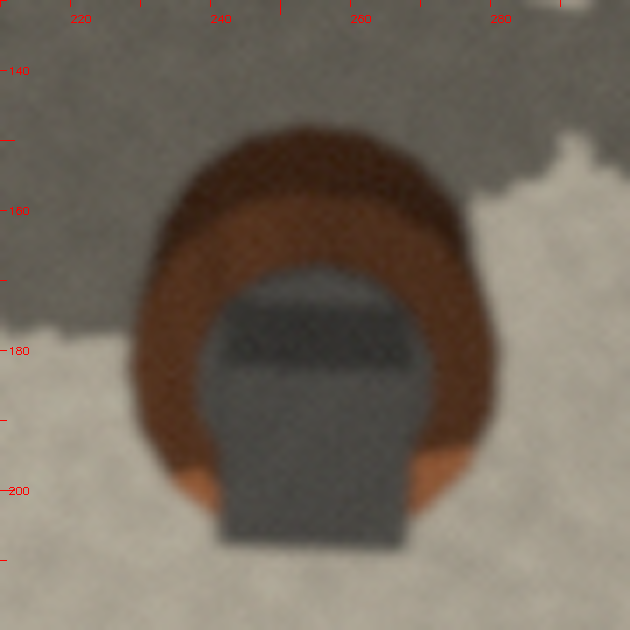

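```bash
python3 - <<'E'
from h import *
i=optics.camera_info('wrist');i['world_from_camera']=np.load('pics/j_wfc.npy');t=np.load('pics/j_tcp.npy');Rt=R.from_euler('xyz',t[3:])
c=[(241.3,182.8),(267.8,183),(267.9,208),(241.4,207.3)]
w=np.array([unproj(i,q,77) for q in c]);print(w.round(1),w.mean(0)); l=Rt.inv().apply(w-t[:3]);print(l.round(1))
l=Rt.inv().apply(w-t[:3]);d=np.diff(np.r_[l,l[:1]],axis=0);print(np.degrees(np.arctan2(d[:,1],d[:,0])),np.linalg.norm(d,axis=1))
plan([w.mean(0)[0],w.mean(0)[1],52],1.426,g=80)
E
```

```text
[[ 634.  -109.1   77. ]
 [ 654.4 -112.4   77. ]
 [ 651.7 -133.2   77. ]
 [ 630.7 -129.5   77. ]] [ 642.70425708 -121.04067792   77.        ]
[[  6.  -12.   97.3]
 [  5.8   8.7  97.5]
 [-15.2   9.   97.5]
 [-14.5 -12.2  97.3]]
[ 90.63909569 179.1733482  -88.15274606   0.67098953] [20.7182384  21.03941602 21.27261578 20.58402576]
t13.28 tcp [ 642.2 -114.3  175. ] rot [ 3.1351e+00 -1.6000e-03  1.4256e+00] F [-0.8 -0.5 -0.2] M [-0.05 -0.01 -0.02] op 0.682 q [-0.179  0.446  1.627  0.002  1.063 -0.035]
n 4
80 -1.7 0.2 30.7 0.1 -0.0 -0.0;80 -1.7 0.2 30.7 0.1 -0.0 -0.0;80 -1.7 0.3 30.7 0.1 -0.0 -0.0;80 -1.7 0.3 30.7 0.1 -0.0 -0.0;
```

```bash
python3 -m jog '80 -3.5 0.2 30 0.1 0 0;80 -3 0.3 30 0.1 0 0;80 0 0 12 0 0 0;80 0 0 0 0 0 0'; python3 look.py k wrist; python3 -c "
from h import *
plan([642.9,-121,52],1.426,g=80)
a=cv2.imread('pics/k_wrist.png')
crop(a,200,130,320,260,5,'pics/k3.png')"
```

```text
clock: 13.62
eef_pos: [642.1, -117.5, 103.9]
tcp_rot: [3.135, -0.003, 1.426]
contact_force: [-0.6, 0.1, 0.4]
opening: 0.689
t13.62 tcp [ 642.1 -117.5  103.9] rot [ 3.1352e+00 -2.7000e-03  1.4260e+00] F [-0.6  0.1  0.4] M [-0.03 -0.05 -0.01] op 0.689 q [-0.185  0.527  1.674  0.004  0.935 -0.042]
t13.67 tcp [ 642.4 -117.4  104.9] rot [ 3.1347e+00 -2.6000e-03  1.4262e+00] F [ 0.1  0.7 -0.6] M [-0.01 -0.   -0.  ] op 0.685 q [-0.185  0.526  1.673  0.004  0.936 -0.042]
n 2
80 -1.8 0.3 26.5 0.2 -0.1 0.0;80 -1.8 0.4 26.5 0.2 -0.1 0.0;
```

View pics/k3.png

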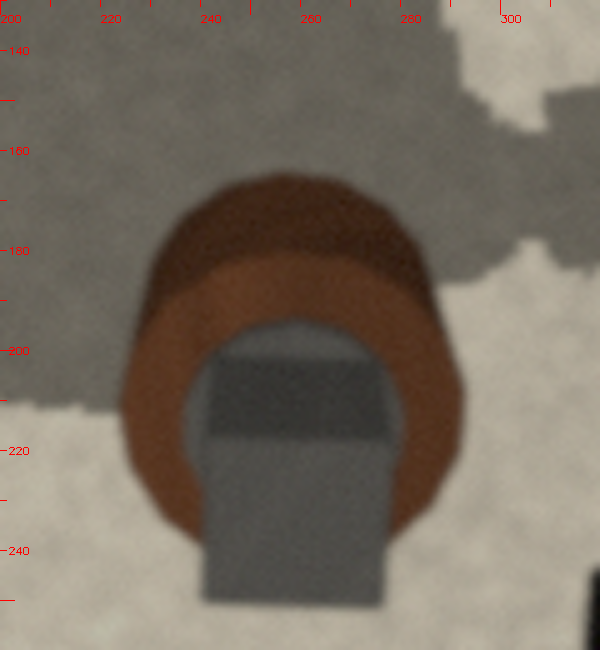

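```bash
python3 - <<'E'
from h import *
i=optics.camera_info('wrist');i['world_from_camera']=np.load('pics/k_wfc.npy');t=np.load('pics/k_tcp.npy');Rt=R.from_euler('xyz',t[3:])
c=[(241.3,217.5),(277.8,217.7),(276.6,251.3),(240.4,250.3)]
w=np.array([unproj(i,q,77) for q in c]);print(w.mean(0)); l=Rt.inv().apply(w-t[:3]);print(l.round(1),l.mean(0))
d=np.diff(np.r_[l,l[:1]],axis=0);print(np.degrees(np.arctan2(d[:,1],d[:,0])),np.linalg.norm(d,axis=1))
E
```

```text
[ 643.09859344 -121.0433335    77.        ]
[[  7.4  -8.8  26.9]
 [  7.2  12.1  27. ]
 [-14.6  11.8  27. ]
 [-13.8  -9.7  26.8]] [-3.46004392  1.3693339  26.92885199]
[  90.5227323  -179.28560427  -88.00190804    2.33373533] [20.9343858  21.71816974 21.53803387 21.17410348]
```

```bash
python3 -m jog '80 -2 0.7 22 0.4 0 0;80 -1.7 0.7 20 0 0 0;80 0 0 8 0 0 0;80 0 0 0 0 0 0'; python3 -c "
from h import *
plan([643.1,-121,52],1.436,g=80)"
```

```text
clock: 14.0
eef_pos: [646.8, -119.0, 60.8]
tcp_rot: [3.134, -0.003, 1.428]
contact_force: [-0.3, 0.8, -0.8]
opening: 0.686
t14.00 tcp [ 646.8 -119.    60.8] rot [ 3.1340e+00 -2.8000e-03  1.4283e+00] F [-0.3  0.8 -0.8] M [-0.02 -0.    0.01] op 0.686 q [-0.186  0.587  1.684  0.004  0.863 -0.046]
n 1
80 -2.5 -3.4 8.8 0.4 -0.2 -0.4;
```

```bash
python3 -m jog '80 -2.5 -3.4 6 0.4 -0.2 0;80 0 0 0 0 0 0'; python3 -c "
from h import *
plan([643.1,-121,52],1.436,g=80)"
```

```text
clock: 14.17
eef_pos: [643.9, -120.5, 57.0]
tcp_rot: [3.139, 0.001, 1.429]
contact_force: [-0.9, 0.1, -0.2]
opening: 0.686
t14.17 tcp [ 643.9 -120.5   57. ] rot [3.1393e+00 1.1000e-03 1.4290e+00] F [-0.9  0.1 -0.2] M [-0.01  0.01 -0.02] op 0.686 q [-1.870e-01  5.920e-01  1.687e+00 -1.000e-03  8.610e-01 -4.400e-02]
n 1
80 -0.6 -0.7 5.0 0.1 0.1 -0.4;
```

```bash
python3 -m jog '80 -0.6 -0.7 4.5 0 0 -0.4;130 0 0 0 0 0 0;160 0 0 0 0 0 0;200 0 0 0 0 0 0;255 0 0 0 0 0 0' 40; python3 -m jog '255 0 0 0 0 0 0;255 0 0 0 0 0 0' 60; python3 look.py l wrist
```

```text
clock: 14.58
eef_pos: [644.9, -121.3, 55.9]
tcp_rot: [3.135, 0.001, 1.437]
contact_force: [-1.1, 0.1, -1.8]
opening: 0.243
clock: 14.75
eef_pos: [644.9, -121.3, 56.1]
tcp_rot: [3.134, 0.001, 1.437]
contact_force: [-0.5, 0.5, -0.9]
opening: 0.242
t14.75 tcp [ 644.9 -121.3   56.1] rot [3.1344e+00 1.4000e-03 1.4367e+00] F [-0.5  0.5 -0.9] M [0.01 0.03 0.05] op 0.242 q [-1.880e-01  5.920e-01  1.689e+00 -1.000e-03  8.530e-01 -5.300e-02]
```

View pics/l_wrist.png

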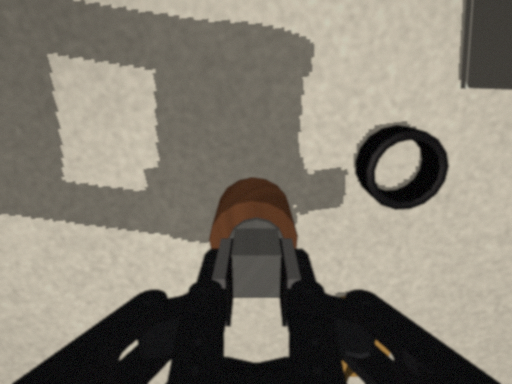

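```bash
python3 -m jog '255 0 0 -20 0 0 0;255 0 0 -30 0 0 0;255 0 0 -35 0 0 0;255 0 0 -35 0 0 0;255 0 0 -15 0 0 0' 60; python3 look.py m wrist; python3 - <<'E'
from h import *
plan([602.8,58,225],1.372,g=255,vmax=30)
a=cv2.imread('pics/m_wrist.png')
crop(a,190,200,320,320,5,'pics/m1.png')
E
```

```text
clock: 15.22
eef_pos: [639.8, -120.3, 189.2]
tcp_rot: [-3.135, 0.001, 1.437]
contact_force: [1.1, -0.6, -0.9]
opening: 0.246
t15.22 tcp [ 639.8 -120.3  189.2] rot [-3.1355e+00  6.0000e-04  1.4365e+00] F [ 1.1 -0.6 -0.9] M [ 0.05 -0.06 -0.02] op 0.246 q [-1.880e-01  4.360e-01  1.608e+00 -1.000e-03  1.104e+00 -5.300e-02]
t15.27 tcp [ 640.8 -120.5  191. ] rot [-3.1383e+00  8.0000e-04  1.4365e+00] F [ 0.2 -0.1  1.7] M [-0.06 -0.05 -0.01] op 0.242 q [-1.880e-01  4.340e-01  1.606e+00 -1.000e-03  1.105e+00 -5.300e-02]
n 7
255 24.5 -8.8 -4.8 -0.0 0.0 0.5;255 24.5 -9.0 -4.8 -0.0 0.0 0.5;255 24.4 -9.3 -4.8 -0.0 0.0 0.5;255 24.3 -9.5 -4.8 -0.0 0.0 0.5;255 24.2 -9.7 -4.8 -0.0 0.0 0.5
255 24.1 -9.9 -4.8 -0.0 0.0 0.5;255 24.0 -10.1 -4.9 -0.0 0.0 0.5;
```

View pics/m1.png

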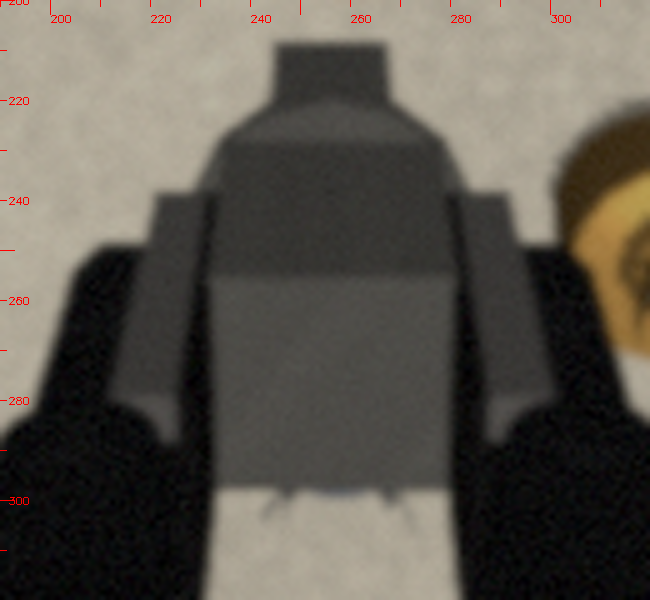

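```bash
python3 - <<'E'
from h import *
i=optics.camera_info('wrist');i['world_from_camera']=np.load('pics/m_wfc.npy');t=np.load('pics/m_tcp.npy');Rt=R.from_euler('xyz',t[3:])
wt=i['world_from_camera'];print('cam in tool',Rt.inv().apply(wt[:3,3]-t[:3]).round(1))
# in tool frame plane z=-20.9
def up(uv,z):
    o=Rt.inv().apply(wt[:3,3]-t[:3]);d=Rt.inv().apply(wt[:3,:3]@np.array([(uv[0]-i['cx'])/i['fx'],(uv[1]-i['cy'])/i['fy'],1]));return o+d*(z-o[2])/d[2]
for q in [(232.3,255),(281,255),(280.3,298),(232.5,298)]: print(up(q,-20.9).round(1))
for q in [(244.7,209),(267.5,209)]: print('shank end',up(q,47.1).round(1), 'at 43',up(q,43).round(1))
E
```

```text
cam in tool [ 8.160e+01 -1.000e-01 -1.432e+02]
[ 10.7 -10.5 -20.9]
[ 10.7  10.4 -20.9]
[-11.3  10.6 -20.9]
[-11.3 -11.  -20.9]
shank end [ 4.4 -7.6 47.1] at 43 [ 6.1 -7.5 43. ]
shank end [ 4.4  6.9 47.1] at 43 [ 6.1  6.7 43. ]
```

```bash
python3 -m jog '255 15 -6 -12 0 0 0.5;255 24 -9 -12 0 0 0.5;255 24.5 -9.3 -8 0 0 0.5;255 24.3 -9.5 -3 0 0 0.5;255 24.2 -9.7 0 0 0 0.5' 60;  python3 -m jog '255 24 -10 0 0 0 0.5;255 22 -10 0 0 0 0.5;255 10 -4 0 0 0 0;255 0 0 0 0 0 0'; python3 look.py n wrist; python3 - <<'E'
from h import *
plan([602.8,58,218],1.372,g=255,vmax=30)
E
```

```text
clock: 15.68
eef_pos: [615.6, -4.5, 228.2]
tcp_rot: [3.141, 0.002, 1.385]
contact_force: [1.2, -0.4, -1.0]
opening: 0.241
clock: 16.02
eef_pos: [600.1, 61.8, 226.7]
tcp_rot: [-3.141, 0.001, 1.369]
contact_force: [-0.3, -0.4, -1.7]
opening: 0.242
t16.02 tcp [600.1  61.8 226.7] rot [-3.1405e+00  1.2000e-03  1.3688e+00] F [-0.3 -0.4 -1.7] M [-0.01  0.03 -0.01] op 0.242 q [ 1.010e-01  3.240e-01  1.685e+00 -1.000e-03  1.133e+00  3.030e-01]
t16.07 tcp [600.2  60.8 226.7] rot [-3.1405e+00  1.6000e-03  1.3687e+00] F [-0.5 -0.1 -1.3] M [0.01 0.02 0.  ] op 0.237 q [ 9.900e-02  3.250e-01  1.685e+00 -1.000e-03  1.133e+00  3.020e-01]
n 1
255 -2.3 3.1 8.7 -0.1 0.1 -0.2;
```

View pics/n_wrist.png

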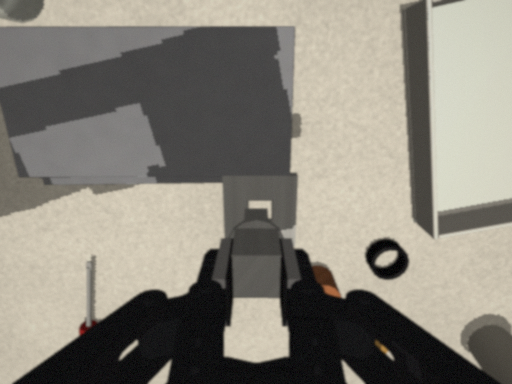

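```bash
python3 - <<'E'
from h import *
a=cv2.imread('pics/n_wrist.png')
crop(a,205,160,315,260,7,'pics/n1.png')
E
```

```text
(no output)
```

View pics/n1.png

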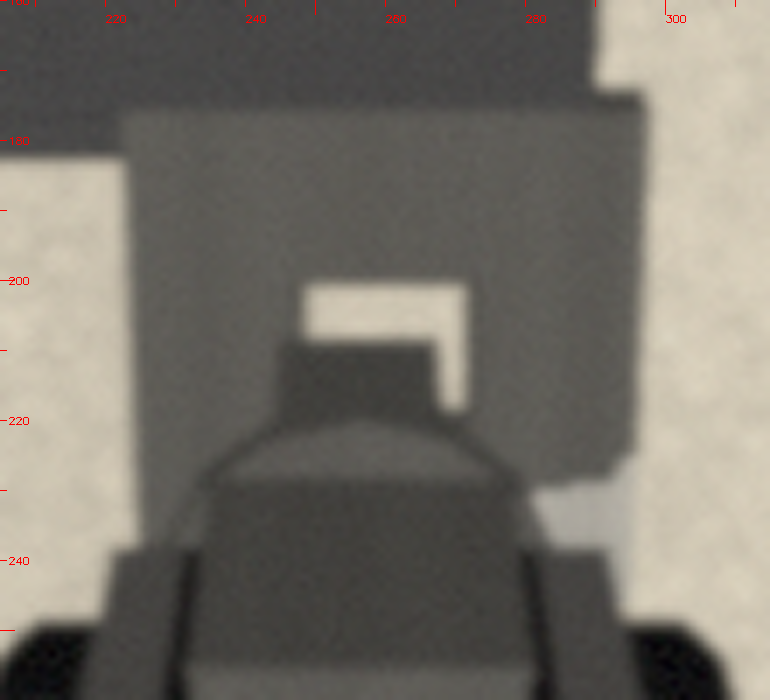

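```bash
cat > hole.py <<'E'
from h import *
import sys
tag=sys.argv[1];L,Rr,T,tl,tr=map(float,sys.argv[2:7]) # hole left,right cols, top row, tab back corner cols
i=optics.camera_info('wrist');i['world_from_camera']=np.load(f'pics/{tag}_wfc.npy');t=np.load(f'pics/{tag}_tcp.npy');Rt=R.from_euler('xyz',t[3:])
a=unproj(i,(L,T+4),157);b=unproj(i,(Rr,T+4),157);c=unproj(i,((L+Rr)/2,T),165)
l=Rt.inv().apply(np.array([a,b,c])-t[:3]);print('hole y left/right (bottom rim)',l[0,1].round(2),l[1,1].round(2),'width',(l[1,1]-l[0,1]).round(2),'mid y',((l[0,1]+l[1,1])/2).round(2),'x of +edge',l[2,0].round(2),'-> hole x',(l[2,0]-8).round(2))
l=Rt.inv().apply(np.array([unproj(i,(tl,180),165),unproj(i,(tr,180),165)])-t[:3]);print('tab sides y',l[:,1].round(2),'mid',l[:,1].mean().round(2))
h=Rt.apply([l[:,1].mean()*0,0,0]);print('tcp',t.round(3))
E
python3 hole.py n 248.2 271.8 200.3 222.8 297
```

```text
hole y left/right (bottom rim) -5.93 10.76 width 16.7 mid y 2.42 x of +edge 4.77 -> hole x -3.23
tab sides y [-22.42  26.83] mid 2.2
tcp [ 6.00074e+02  6.17600e+01  2.26742e+02 -3.14100e+00  1.00000e-03
  1.36900e+00]
```

```bash
python3 -c "
from h import *
plan([602,58.1,216],1.370,g=255,vmax=30)"; python3 -m jog '255 -2.4 2.3 6 0 0 0;255 0 0 4 0 0 0;255 0 0 0 0 0 0'; python3 look.py o wrist; python3 - <<'E'
from h import *
plan([602,58.1,216],1.370,g=255,vmax=30)
a=cv2.imread('pics/o_wrist.png')
crop(a,205,160,315,260,7,'pics/o1.png')
E
```

```text
t16.07 tcp [600.2  60.8 226.7] rot [-3.1405e+00  1.6000e-03  1.3687e+00] F [-0.5 -0.1 -1.3] M [0.01 0.02 0.  ] op 0.237 q [ 9.900e-02  3.250e-01  1.685e+00 -1.000e-03  1.133e+00  3.020e-01]
n 1
255 -2.3 2.3 10.7 -0.1 0.1 -0.1;
clock: 16.32
eef_pos: [602.8, 55.1, 215.1]
tcp_rot: [-3.141, 0.003, 1.368]
contact_force: [-0.4, 0.0, -1.1]
opening: 0.245
t16.32 tcp [602.8  55.1 215.1] rot [-3.1407e+00  2.9000e-03  1.3685e+00] F [-0.4  0.  -1.1] M [-0.    0.07  0.06] op 0.245 q [ 0.09   0.339  1.692 -0.003  1.112  0.294]
t16.37 tcp [602.8  54.9 215.3] rot [-3.1407e+00  3.1000e-03  1.3683e+00] F [-0.3  0.3 -0.6] M [-0.01  0.03  0.04] op 0.244 q [ 0.09   0.339  1.692 -0.003  1.113  0.294]
n 1
255 2.9 -1.4 -0.7 -0.1 0.2 -0.1;
```

View pics/o1.png

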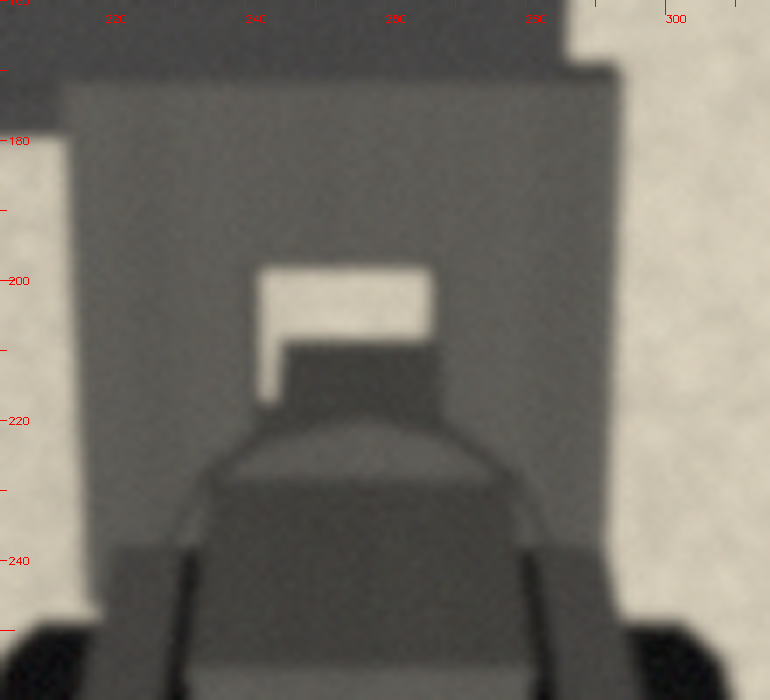

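```bash
python3 hole.py o 241.8 266.2 198 214.7 292.8
```

```text
hole y left/right (bottom rim) -9.87 6.42 width 16.28 mid y -1.72 x of +edge 10.72 -> hole x 2.72
tab sides y [-26.22  22.67] mid -1.77
tcp [ 6.02768e+02  5.50700e+01  2.15118e+02 -3.14100e+00  3.00000e-03
  1.36800e+00]
```

```bash
python3 -m jog '255 3 -1.6 0 0 0 0;255 0 0 0 0 0 0'; python3 look.py p wrist; python3 - <<'E'
from h import *
a=cv2.imread('pics/p_wrist.png')
crop(a,205,160,315,260,7,'pics/p1.png')
E
```

```text
clock: 16.53
eef_pos: [602.0, 56.6, 214.8]
tcp_rot: [-3.14, 0.003, 1.366]
contact_force: [0.5, -1.2, -0.8]
opening: 0.24
t16.53 tcp [602.   56.6 214.8] rot [-3.14    0.0034  1.3658] F [ 0.5 -1.2 -0.8] M [ 0.05 -0.01  0.02] op 0.240 q [ 0.093  0.339  1.693 -0.003  1.112  0.299]
```

View pics/p1.png

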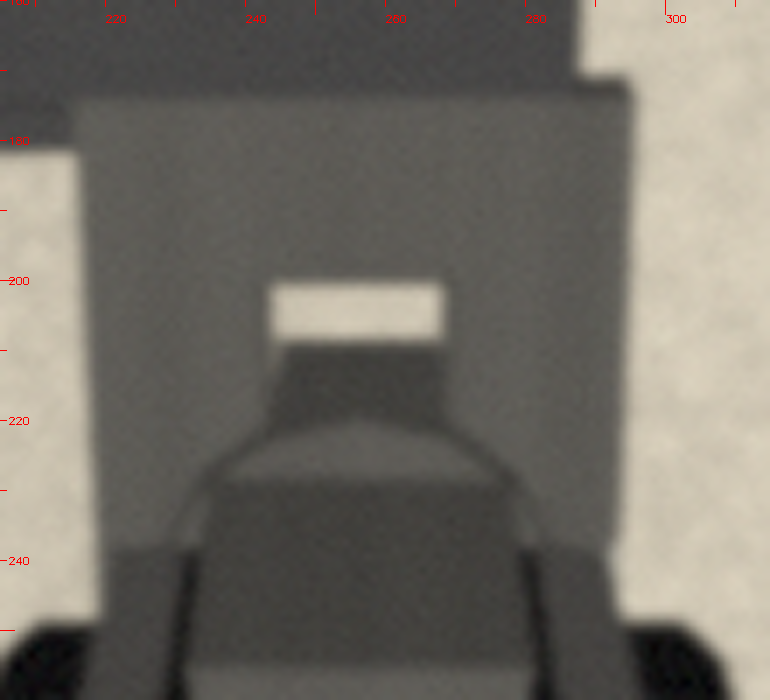

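```bash
python3 hole.py p 243.2 268.2 200.2 216.2 295.2; python3 -c "
from h import *
st()"
```

```text
hole y left/right (bottom rim) -8.96 7.73 width 16.69 mid y -0.62 x of +edge 9.36 -> hole x 1.36
tab sides y [-25.26  24.1 ] mid -0.58
tcp [ 6.02019e+02  5.66180e+01  2.14764e+02 -3.14000e+00  3.00000e-03
  1.36600e+00]
t16.58 tcp [602.1  56.5 214.9] rot [-3.1403  0.0036  1.3661] F [ 1.1 -0.8 -1. ] M [-0.03  0.    0.01] op 0.244 q [ 0.093  0.339  1.693 -0.003  1.112  0.299]
```

```bash
python3 -m jog '255 1.6 -0.5 0 0 0 0.2;255 0 0 0 0 0 0;255 0 0 2 0 0 0'; python3 look.py q wrist; python3 - <<'E'
from h import *
a=cv2.imread('pics/q_wrist.png')
crop(a,205,160,315,260,7,'pics/q1.png')
E
```

```text
clock: 16.83
eef_pos: [602.5, 57.9, 213.5]
tcp_rot: [-3.142, 0.003, 1.362]
contact_force: [1.0, 0.1, -1.5]
opening: 0.243
t16.83 tcp [602.5  57.9 213.5] rot [-3.1415  0.0033  1.3617] F [ 1.   0.1 -1.5] M [-0.01 -0.01 -0.01] op 0.243 q [ 0.095  0.34   1.694 -0.003  1.108  0.306]
```

View pics/q1.png

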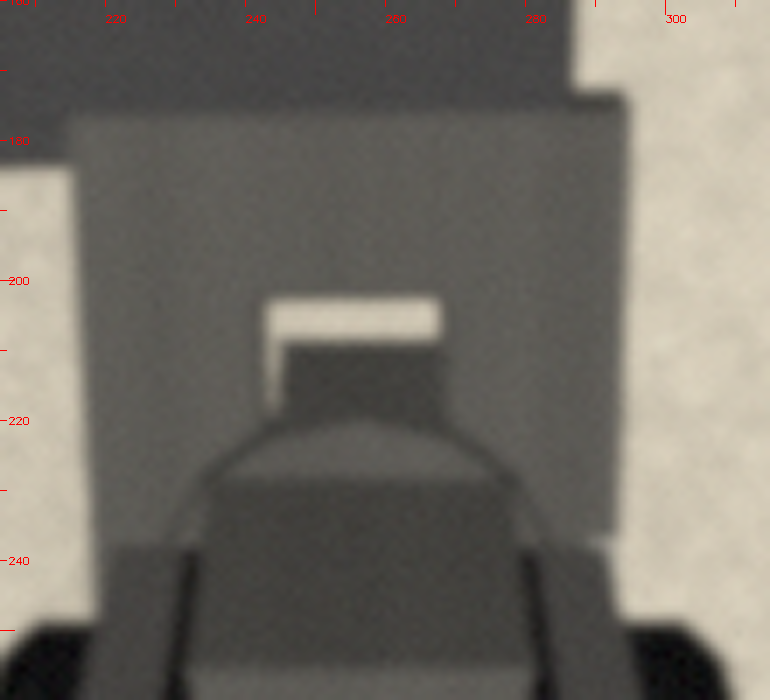

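```bash
python3 hole.py q 242.7 267.6 202.3 215.6 294.6
```

```text
hole y left/right (bottom rim) -9.25 7.31 width 16.56 mid y -0.97 x of +edge 8.41 -> hole x 0.41
tab sides y [-25.45  23.59] mid -0.93
tcp [ 6.02470e+02  5.78900e+01  2.13503e+02 -3.14200e+00  3.00000e-03
  1.36200e+00]
```

```bash
python3 -m jog '255 0.7 -0.9 0 0 0 -0.5;255 0 0 2 0 0 0;255 0 0 0 0 0 0'; python3 look.py s wrist; python3 - <<'E'
from h import *
a=cv2.imread('pics/s_wrist.png')
crop(a,205,160,315,260,7,'pics/s1.png')
E
```

```text
clock: 17.13
eef_pos: [601.2, 59.0, 210.6]
tcp_rot: [-3.141, 0.003, 1.372]
contact_force: [-0.1, -0.9, -1.0]
opening: 0.242
t17.13 tcp [601.2  59.  210.6] rot [-3.1407  0.0035  1.3717] F [-0.1 -0.9 -1. ] M [ 0.01 -0.06 -0.01] op 0.242 q [ 0.097  0.342  1.699 -0.003  1.103  0.298]
```

View pics/s1.png

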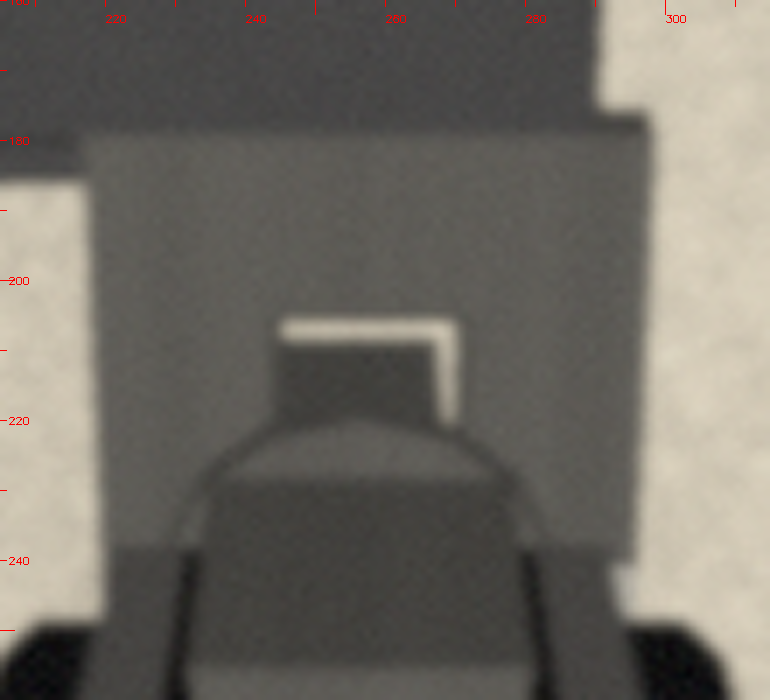

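```bash
python3 hole.py s 245 270 205 217.5 298
```

```text
hole y left/right (bottom rim) -7.64 8.78 width 16.43 mid y 0.57 x of +edge 7.7 -> hole x -0.3
tab sides y [-23.92  25.28] mid 0.68
tcp [ 6.01229e+02  5.90060e+01  2.10596e+02 -3.14100e+00  3.00000e-03
  1.37200e+00]
```

```bash
python3 -m jog '255 0 0.7 0 0 0 0;255 0 0 2 0 0 0;255 0 0 2 0 0 0;255 0 0 0 0 0 0'; python3 look.py u wrist; python3 - <<'E'
from h import *
a=cv2.imread('pics/u_wrist.png')
crop(a,205,160,315,260,7,'pics/u1.png')
E
```

```text
clock: 17.52
eef_pos: [602.3, 58.8, 206.7]
tcp_rot: [-3.141, 0.004, 1.372]
contact_force: [0.2, 0.3, -2.0]
opening: 0.246
t17.52 tcp [602.3  58.8 206.7] rot [-3.1415  0.0036  1.3719] F [ 0.2  0.3 -2. ] M [-0.1  -0.03  0.  ] op 0.246 q [ 0.097  0.347  1.701 -0.004  1.095  0.297]
```

View pics/u1.png

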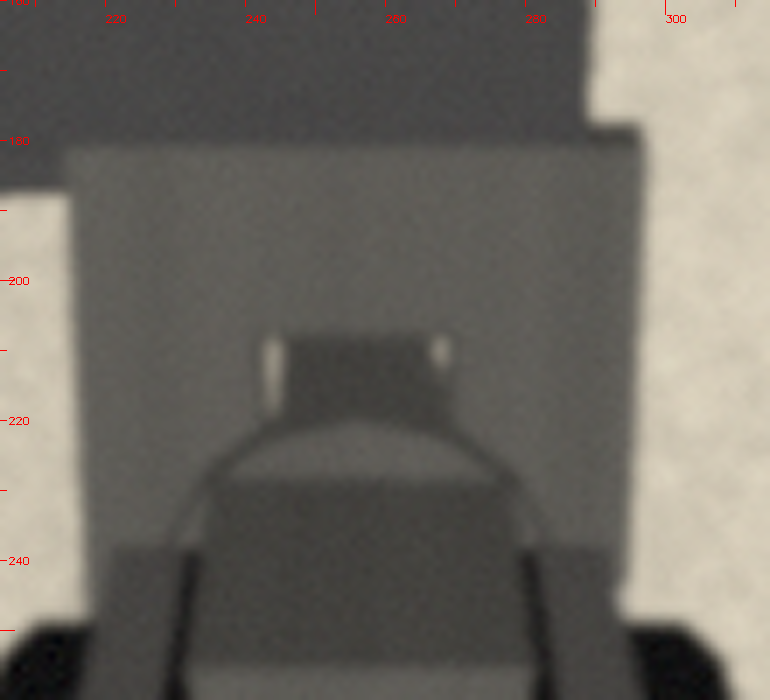

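```bash
python3 -m jog '255 -0.3 -0.2 2 0 0 0;255 0 0 3 0 0 0;255 0 0 3 0 0 0'; python3 -c "
from h import *
plan([602.0,58.5,200],1.372,g=255,vmax=30)"
```

```text
clock: 17.82
eef_pos: [602.3, 58.5, 198.7]
tcp_rot: [3.141, 0.003, 1.372]
contact_force: [0.3, -0.4, -0.9]
opening: 0.243
t17.82 tcp [602.3  58.5 198.7] rot [3.1409e+00 3.0000e-03 1.3717e+00] F [ 0.3 -0.4 -0.9] M [-0.    0.07 -0.01] op 0.243 q [ 0.096  0.355  1.709 -0.004  1.078  0.297]
n 1
255 -0.1 -0.3 -1.3 0.0 0.2 -0.0;
```

```bash
python3 -m jog '255 0 -0.2 4 0 0 0;255 0 0 4 0 0 0;255 0 0 3 0 0 0'; python3 -m jog '255 0 0 3 0 0 0;255 0 0 3 0 0 0;255 0 0 1 0 0 0'; python3 -c "
from h import *
plan([602.3,58.5,176],1.372,g=255,vmax=30)"
```

```text
clock: 18.07
eef_pos: [602.0, 58.6, 186.3]
tcp_rot: [3.141, 0.003, 1.372]
contact_force: [0.9, -0.2, -1.1]
opening: 0.242
clock: 18.32
eef_pos: [601.5, 58.7, 177.5]
tcp_rot: [-3.141, 0.003, 1.372]
contact_force: [0.0, -0.3, -0.9]
opening: 0.24
t18.32 tcp [601.5  58.7 177.5] rot [-3.1406  0.0033  1.3717] F [ 0.  -0.3 -0.9] M [ 0.02  0.03 -0.  ] op 0.240 q [ 0.096  0.377  1.728 -0.003  1.039  0.297]
n 1
255 0.0 0.8 1.5 -0.1 0.2 -0.0;
```

```bash
python3 -m jog '255 0 0.5 1.5 0 0 0;255 0 0 1 0 0 0;255 0 0 1 0 0 0'; python3 look.py v wrist,side
```

```text
clock: 18.57
eef_pos: [602.0, 58.5, 175.7]
tcp_rot: [-3.14, 0.003, 1.372]
contact_force: [-4.8, -0.4, 9.9]
opening: 0.243
t18.57 tcp [602.   58.5 175.7] rot [-3.1404  0.0033  1.3717] F [-4.8 -0.4  9.9] M [-0.13  0.82  0.02] op 0.243 q [ 0.096  0.38   1.728 -0.003  1.036  0.297]
```

View pics/v_wrist.png

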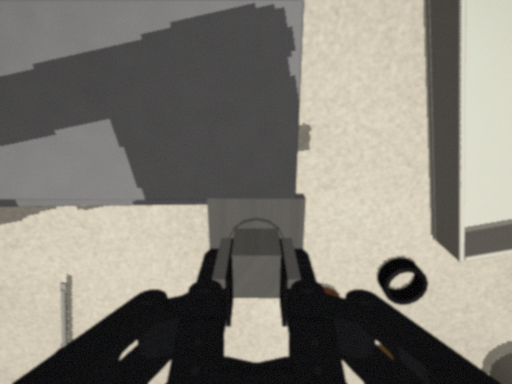

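```bash
python3 -m jog '200 0 0 0 0 0 0;160 0 0 0 0 0 0;130 0 0 0 0 0 0;100 0 0 0 0 0 0;100 0 0 -10 0 0 0'; python3 -m jog '80 0 0 -30 0 0 0;80 0 0 -35 0 0 0;80 -20 0 -20 0 0 0;80 -30 0 0 0 0 0;80 -30 0 0 0 0 0'; python3 look.py x wrist,scene,side; python3 - <<'E'
from h import *
a=cv2.imread('pics/x_scene.png');crop(a,290,100,410,250,4,'pics/x1.png')
a=cv2.imread('pics/x_side.png');crop(a,130,170,290,360,4,'pics/x2.png')
E
```

```text
clock: 19.08
eef_pos: [601.7, 58.5, 185.4]
tcp_rot: [-3.14, 0.003, 1.372]
contact_force: [-0.4, 0.2, -0.8]
opening: 0.6
clock: 19.5
eef_pos: [587.4, -17.0, 278.4]
tcp_rot: [3.141, 0.002, 1.378]
contact_force: [-0.4, 0.1, -1.1]
opening: 0.689
t19.50 tcp [587.4 -17.  278.4] rot [3.1413e+00 1.9000e-03 1.3776e+00] F [-0.4  0.1 -1.1] M [-0.06  0.02  0.01] op 0.689 q [-0.03   0.254  1.664 -0.002  1.224  0.164]
```

View pics/x_wrist.png

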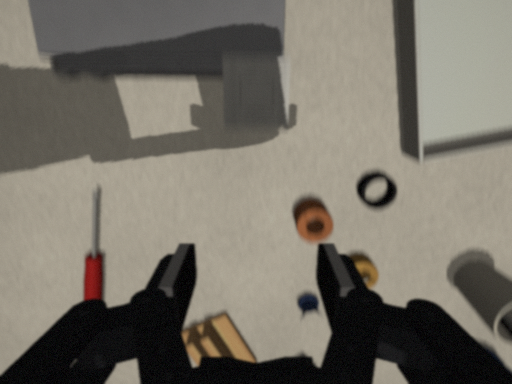

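View pics/x1.png

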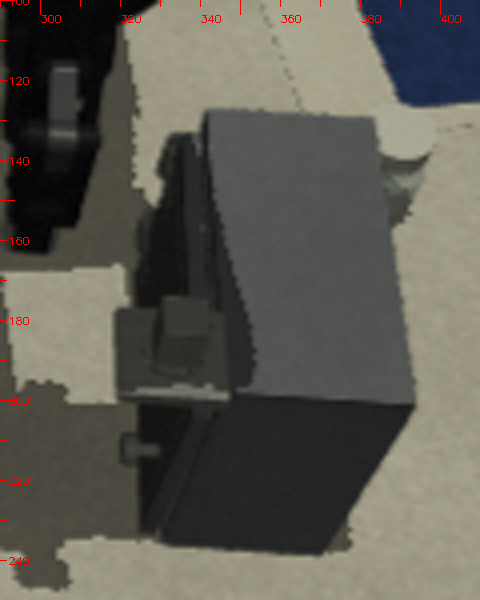

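View pics/x2.png

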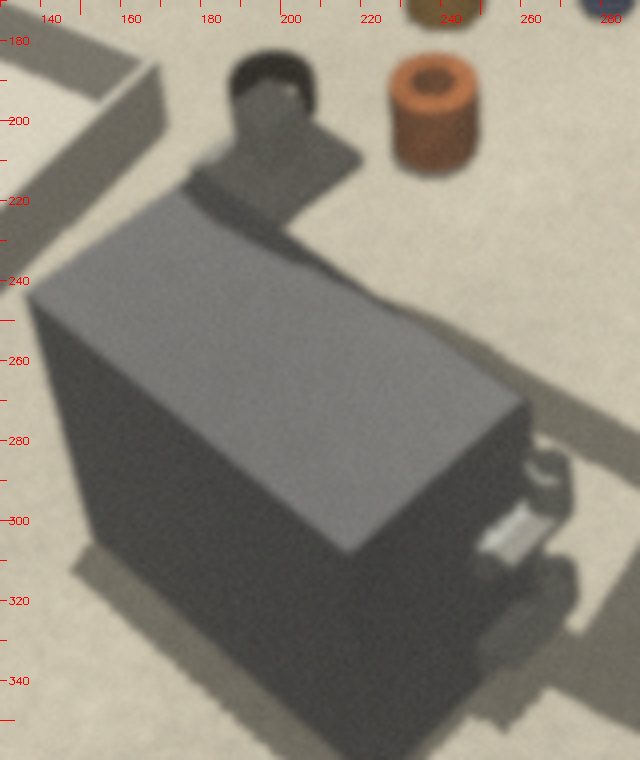

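```bash
python3 -c "
from h import *
plan([497,-9,230],1.372,g=80,vmax=36)"
```

```text
t19.65 tcp [586.9 -18.2 277.5] rot [-3.1407e+00  2.3000e-03  1.3733e+00] F [ 0.2 -0.8  0.2] M [-0.03 -0.03  0.01] op 0.686 q [-0.032  0.254  1.665 -0.002  1.224  0.166]
n 3
80 -2.8 -30.0 15.9 -0.0 0.0 0.0;80 -2.9 -30.0 15.8 -0.0 0.0 0.0;80 -2.9 -30.0 15.8 -0.0 0.0 0.0;
```

```bash
python3 -m jog '80 -3 -28 14 0 0 0;80 -3 -32 16 0 0 0;80 -3 -30 16 0 0 0;80 0 0 0 0 0 0'; python3 look.py y wrist,scene; python3 - <<'E'
from h import *
i=optics.camera_info('wrist');i['world_from_camera']=np.load('pics/y_wfc.npy')
C=[548.0,140.5,1.372]
a=cv2.imread('pics/y_wrist.png')
crop(a,130,0,390,190,3,'pics/y1.png')
a=cv2.imread('pics/y_scene.png');crop(a,310,120,370,245,5,'pics/y2.png')
E
```

```text
clock: 19.98
eef_pos: [494.9, -7.3, 230.1]
tcp_rot: [-3.141, 0.001, 1.371]
contact_force: [-0.8, 0.1, -0.2]
opening: 0.686
t19.98 tcp [494.9  -7.3 230.1] rot [-3.1415e+00  6.0000e-04  1.3715e+00] F [-0.8  0.1 -0.2] M [-0.03  0.01 -0.01] op 0.686 q [-1.800e-02  1.510e-01  1.906e+00 -1.000e-03  1.085e+00  1.820e-01]
```

View pics/y_wrist.png

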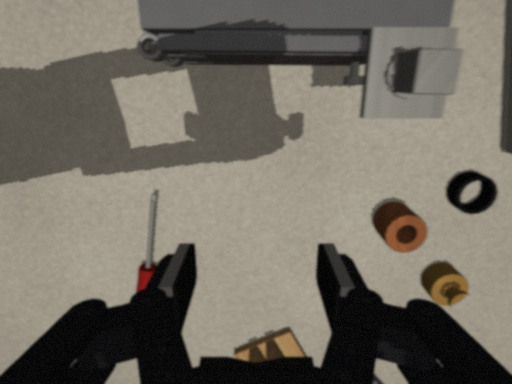

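View pics/y2.png

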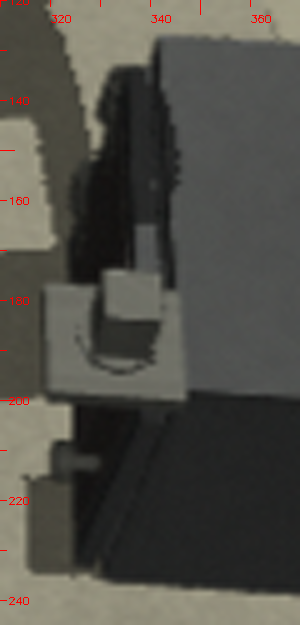

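Good view: the door top runs from about (170,45) to (365,45), next to the cabinet edge at row 27. I'll measure its angle.

```bash
python3 - <<'E'
from h import *
a=cv2.imread('pics/y_wrist.png')
c=cv2.resize(a[15:75,130:380],None,fx=3,fy=9,interpolation=cv2.INTER_CUBIC)
c=cv2.convertScaleAbs(c,alpha=2)
for y in range(20,75,10):
    cv2.putText(c,str(y),(0,(y-15)*9),0,.4,(0,0,255),1);cv2.line(c,(25,(y-15)*9),(35,(y-15)*9),(0,0,255),1)
for x in range(140,380,20): cv2.putText(c,str(x),((x-130)*3,10),0,.35,(0,0,255),1)
cv2.imwrite('pics/y3.png',c)
E
```

```text
(no output)
```

View pics/y3.png

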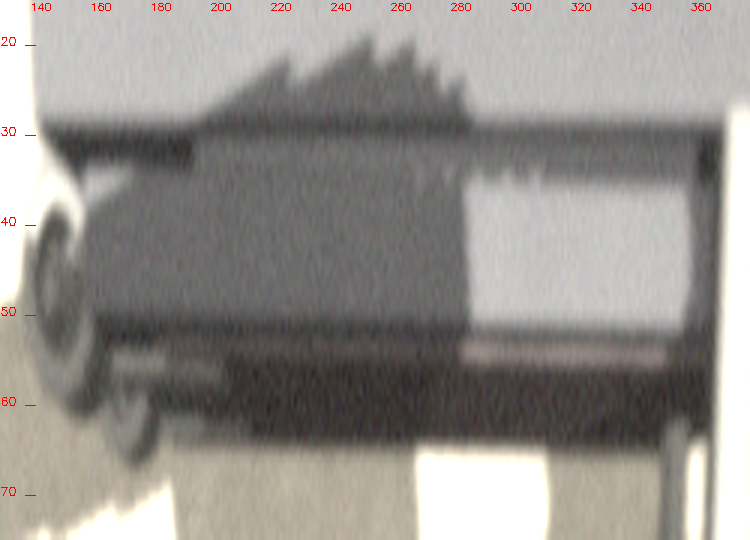

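```bash
python3 - <<'E'
from h import *
i=optics.camera_info('wrist');i['world_from_camera']=np.load('pics/y_wfc.npy')
C=[547.5,140.5,1.372]
H=place(C,[(-51.5,100,0)])[0]
for u,v in proj(i,place(C,[(-45,80,165),(-45,-35,165)])): print('cab',round(u,1),round(v,2))
for off in (0,.5,1,2):
  for sag in (0,3):
    ph=C[2]-np.radians(off);c,s=np.cos(ph),np.sin(ph)
    L=np.array([(-5,-25,150-sag*.15),(-5,-130,150-sag*.7)])
    P=np.c_[H[0]+c*L[:,0]-s*L[:,1],H[1]+s*L[:,0]+c*L[:,1],L[:,2]]
    print(off,sag,proj(i,P).round(2).tolist())
E
```

```text
cab 157.6 28.93
cab 354.7 28.52
0 0 [[173.99, 52.38], [338.38, 52.07]]
0 3 [[174.16, 52.44], [337.6, 52.34]]
0.5 0 [[173.95, 52.75], [338.16, 53.99]]
0.5 3 [[174.12, 52.81], [337.38, 54.24]]
1 0 [[173.91, 53.12], [337.93, 55.9]]
1 3 [[174.08, 53.18], [337.15, 56.14]]
2 0 [[173.81, 53.85], [337.42, 59.71]]
2 3 [[173.98, 53.91], [336.65, 59.91]]
```

```bash
python3 - <<'E'
from h import *
print(unproj(optics.camera_info('scene'),(336.4,178.8),197))
st(); ticket.sign_off()
E
```

```text
[603.62638796  57.13467924 197.        ]
t20.08 tcp [501.1  -7.6 233.5] rot [ 3.1335e+00 -8.0000e-04  1.3717e+00] F [ 0.6 -0.1  0.4] M [ 0.03  0.01 -0.01] op 0.687 q [-1.800e-02  1.530e-01  1.896e+00 -1.000e-03  1.085e+00  1.820e-01]
the job is handed in; nothing more can be done
```

The door is hung, shut and bolted, and I handed the job in at 20.1 s of the 72 s allowed. `sign_off` reports no verdict.

- **Hanging:** I took the door from the stand and brought it in open by about 1.1 rad. The upper pin tip was centred in the knuckle bore to 0.1 mm in the wrist camera. I lowered it until it bottomed out about 1 mm below the computed home height, which I took as fully home. Knuckle seating was judged from that height, light contact and the pictures. I saw only the upper pin in its bore, not the lower one.
- **Shutting:** I pushed the door shut with the closed fingers until about 10 N built up, then backed off slowly. In the last wrist picture it lies within roughly 0.15° of shut, about 0.5 mm at the free end. A coarser scene-camera estimate had suggested about 0.5° to 0.7° open. I trusted the wrist view and did not press again.
- **Bolt:** The shank entered the hole without riding on the rim. It seated with about 10 N, putting the head centre near 182.6 mm, against 183 mm expected. From the scene camera, the head centre is within about 2 mm of the hole, which is within calibration error.
- **Final state:** The gripper is open and clear of everything, and the wrist force reads about zero.

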